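# Square up a coat-peg plaque in the jig

### The arm

A 6-joint arm with a two-finger parallel gripper is mounted at the origin on the work surface. World frame = base frame: x ahead of the robot, y to its left, z up, the work surface at z = 0. Lengths are in m, angles in rad, forces in N, time in s.
With the tool pointing down it reaches from about 0.35 to 0.85 m from the base axis. Payload 8.1 kg.
Tool frame: the origin (TCP) lies on the centre line of the jaws, within the pads' length; the fingertips stand robot.tip_extent ahead of it and the grasp point (between the pads) lies 11 mm behind it (robot.tip_extent is the distance from the TCP to the fingertips, in m); y points along the fingers, z is the direction in which the jaws open and shut, and the axes are right-handed (so a half turn about y gives the same grasp; the last joint's range is limited). The gripper opens to 93 mm and grips with 3 to 60 N. Pads are 15 mm wide; open, the fingers measure 128 mm over their backs; the gripper's body (75 mm by 188 mm) begins 65 mm behind the grasp point.
Start: joints at [-1.234, 0.13, 1.488, -0, 1.523, -0.085], TCP at [0.246, -0.547, 0.194] pointing down, gripper open.
Joint ranges: [-2.96, 2.96], [-0.89, 2.26], [0.02, 2.5], [-1.34, 4.48], [0, 2.73], [-2.66, 2.66]. Speed limits (rad/s): [2.39, 2.39, 2.79, 3.14, 3.14, 3.14].

### API

Orientations are given as a rotation vector (axis times angle).
In Python, from plant import monitor, optics, robot gives the robot as it stands.
- The arm moves only by the shell command python3 -m inch 'ROWS' [OPENING] [FORCE]. ROWS is JSON, a list that holds one entry, the list of rows, each a list of 6 numbers: the shift along the tool's x, y, z in mm, then the turn, a rotation vector about the tool's x, y, z in rad. A call has 1 to 8 rows; each row shifts and turns the commanded pose from where the row before left it, along the tool's axes as they then stand; what a row does not reach is not made up. A row lasts 1/8 s, in which the tool goes at most 62.5 mm and 10.7 degrees, less where a joint would pass 70% of its speed; a pose out of reach is approached as far as the arm can. A call is refused whole if a number of a shift passes 62.5 or a number of a turn 0.188, either way. A call with a gripper value outside its range is refused whole. OPENING is the finger opening in mm, from 0 to 93, set as the call begins (- or left out, the last holds). The fingers move at their own pace and stop on an object; FORCE is the grip in N (left out, the last holds). Time passes only in rows, so rows that do not move let the fingers close. It gives the time, the measured TCP pose, the force and the opening at its end, in the units of the state.
- monitor.read_state(): the state, without advancing time (a new reading comes with each control period).
- optics.read_camera(name): name is "scene" or "top" or "wrist"; returns a dict with "image" (480x640x3 uint8, blue, green, red), "fx", "fy", "cx", "cy" (pixels), "k1" (the pictures are not rectified: a ray, as slopes to the right and down, at radius r is drawn at 1 + k1 r^2 times it, then the intrinsics apply), "rvec" (rotation vector, rad) and "tvec" (3), from world to camera coordinates, as OpenCV has them. Camera axes: x right, y down, z forward; pixel columns grow to the right and rows downward; lengths in m; the calibration is good to about 2 mm. A picture is of the moment at which its call begins. There is no depth.
- robot.close_job(): hands the job in, once; it reports no verdict.
The state is a dict: "t": time; "q": joint angles; "dq": joint speeds; "joint_torque": joint torques, N m; "tool_pos": TCP position; "orientation": TCP orientation; "force": force on the tool from outside, world axes, zero at the start; "wrist_torque": the same for the moment, N m; "opening": finger opening in m.
Only numpy, scipy, OpenCV 4.12 (cv2) and the standard library are available. Lean on these libraries where they do the work, as an engineer would, in place of code of your own. Each camera call takes 0.05 s, during which the arm holds its last target.

### The job

Set up the drilling jig: drop the two red-topped steel pins, one by one, fully into the two bores of the plywood jig board, and only then fetch the clay coat-peg plaque and lay it face up and flat on the board. Slide it into the corner so that a long side bears on both pins and a short side bears on the metal fence, and press it there against both stops. Finish while still holding and pressing it, without letting go, and leave everything else (the modelling stick stays in its stand) where it is.

Things in the scene. Friction and masses are not known exactly. Their poses are not given: they have to be found in the camera images.
- jig: Fixed plywood jig board, 200 x 200 x 35 mm, flat on the table, turned up to 0.3 rad. Origin: centre of its underside. x points to the side with the fence (away from the robot), y to the robot's left when unturned, z up; top at z = 35 mm. Two round bores near its right edge, a fence on its far edge.
- fence: Straight aluminium bar fixed on top of the jig board along its far edge: 20 mm (board x) x 190 mm (board y) x 22 mm high, its foot on the board's top. Origin: centre of its underside. Its inner face, towards the robot, lies at board x = +75 mm and is one of the two stops.
- jig_hole0 (a point): Centre of the mouth (on the board's top) of the bore farther from the fence: board x = -20, y = -75 mm. Blind bore, 17.6 mm across, 30 mm deep, slightly chamfered.
- jig_hole1 (a point): The same for the bore nearer the fence: board x = +35, y = -75 mm.
- pin_a: Loose steel stop pin, red top: cylinder 16 mm in diameter, 75 mm long, 60 g, chamfered foot. Origin: centre of its foot; z towards the red top. It starts upright in the pin stand, 50 mm showing; fully down in a jig bore, 45 mm stands above the board, with 0.8 mm of play each way, so it leans a little when pushed. The pins are alike; either may go in either bore.
- pin_b: Second steel stop pin, the same as pin_a.
- plaque: Loose cream clay plaque on the table: slab 110 (its x) x 90 (its y) x 14 mm, blue dots at its corners, an upright block peg amid its face, 40 (x) x 24 (y) mm, top 52 mm above the underside; grip it across the 24 mm. About 0.33 kg. Origin: centre of underside, z up. Home, its x is parallel to the board's (either way round), its centre near board x = 20, y = -22 mm.
- stand: Fixed dark wooden pin stand, 50 mm (x) x 145 mm (y) x 32 mm high, with three bores of 18 mm, 25 mm deep, in a row along its y axis at y = -45, 0 and +45 mm. Origin: centre of its underside. Pins and modelling stick stand in it in any order.
- stick: Bystander: loose wooden modelling stick, 16 mm thick, 85 mm long with a pointed top, standing in the pin stand. Origin: centre of its foot. Not needed.
- jar_blue: Bystander: blue paint jar, 44 mm wide, 55 mm high. Origin: centre of its underside.
- jar_green: Bystander: green paint jar, 44 mm wide, 55 mm high. Origin: centre of its underside.
- dish: Bystander: cream clay dish, 130 mm wide, 22 mm high. Origin: centre of its underside.
- bowl: Bystander: blue bowl, 100 mm wide, 50 mm high. Origin: centre of its underside.
- cartridge: Bystander: tall glue bottle with a grey label and black cap, standing, 48 mm wide, 200 mm high. Origin: centre of its underside.
- pot: Bystander: terracotta pot, 72 mm wide, 70 mm high. Origin: centre of its underside.
Things that resemble listed ones, but are neither listed nor needed, are in the scene too. Of the things like the plaque, leave any that is pink or yellow; of the rest the smaller one is meant.

How it is judged:
By the outcome, as a careful person would: the job done as asked, in the order asked, and still so for the second after the job is handed in, while the arm keeps its last pose, push and grip.
It also fails if it takes over 72 s, if anything falls off the work surface, if the arm or the gripper's body presses on something with over 40 N, if the wrist force passes 120 N, or if a joint passes its speed limit or range.

## Working session

There is one attempt and no reset: what is moved stays moved. The work goes in short steps, Python scripts to look and compute and a shell command to move; the robot and the scene stay as the last step left them, time stands still between calls to the robot, and variables do not carry over. Pictures are saved under pics/ and viewed, and the job is handed in when it is done.

```bash
ls; mkdir -p pics
python3 - <<'E'
from plant import monitor, optics, robot
import cv2
print(monitor.read_state()); print(robot.tip_extent)
for n in ("scene","top","wrist"):
    c=optics.read_camera(n); cv2.imwrite(f"pics/{n}0.png",c.pop("image")); print(n,c)
E
```

```text
pics
{'t': 0.0, 'q': array([-1.23444204e+00,  1.31146828e-01,  1.48931548e+00, -4.59434720e-05,
        1.52299061e+00, -8.54032305e-02]), 'dq': array([ 0.00060042,  0.00067479,  0.00250392, -0.00069461,  0.00240736,
        0.00135316]), 'joint_torque': array([-2.60675333e-03, -5.59847403e+01, -4.91756451e+01,  7.65046407e-02,
        3.55664478e-02, -1.94260756e-04]), 'tool_pos': array([ 0.24541132, -0.54682356,  0.19307618]), 'orientation': array([-0.42601156,  1.9906761 , -1.98693402]), 'force': array([-0.20407503, -0.09682478,  0.28184236]), 'wrist_torque': array([0.01649633, 0.01918398, 0.02631017]), 'opening': 0.09277929328261095}
0.008
scene {'fx': 533.0681942235726, 'fy': 533.0681942235726, 'cx': 318.77332597812165, 'cy': 240.61893815558534, 'k1': -0.14716302819182397, 'rvec': array([ 2.10168114,  0.64558226, -0.32662761]), 'tvec': array([-0.39209248, -0.11632965,  1.49439268])}
top {'fx': 564.7247420796056, 'fy': 564.7247420796056, 'cx': 313.28670561719616, 'cy': 244.2412770045834, 'k1': -0.15802106137538757, 'rvec': array([ 2.16879108, -2.19671967,  0.11043875]), 'tvec': array([1.23433286e-03, 4.70731048e-01, 1.66255912e+00])}
wrist {'fx': 371.85588857201606, 'fy': 371.85588857201606, 'cx': 325.36455575874794, 'cy': 243.81439782089845, 'k1': -0.03791833547075902, 'rvec': array([-2.45252904,  1.58741027,  0.2044686 ]), 'tvec': array([-0.59897454, -0.02991822,  0.3896559 ])}
```

View pics/top0.png

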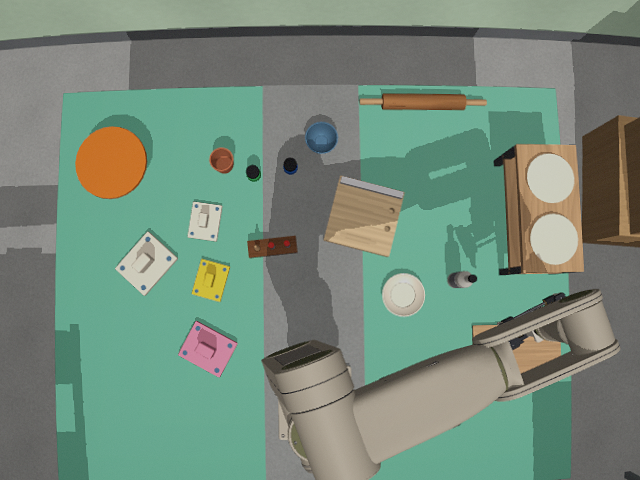

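View pics/scene0.png

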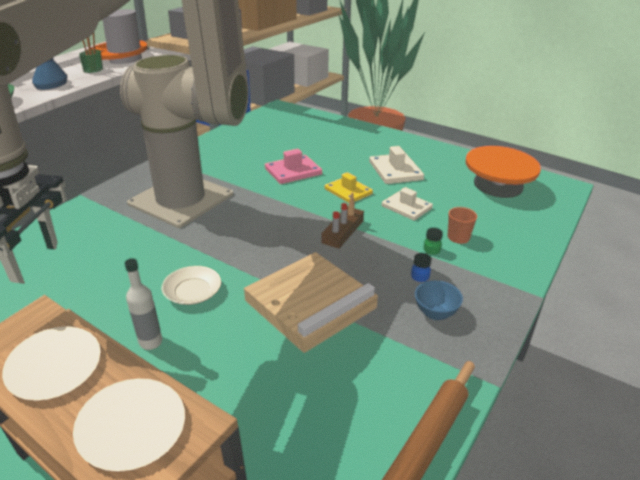

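View pics/wrist0.png

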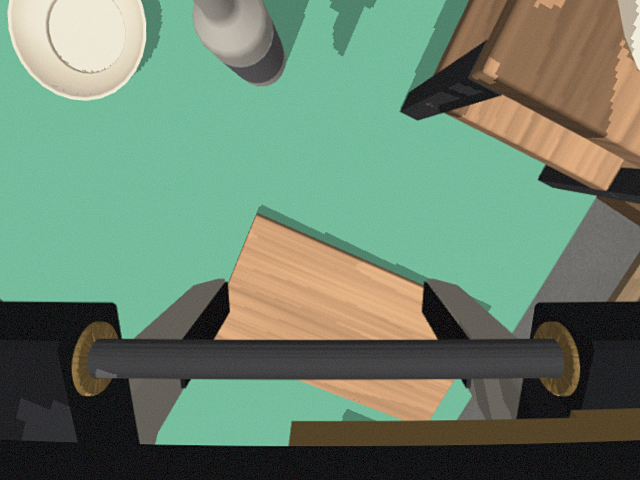

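```bash
cat > h.py <<'E'
import numpy as np, cv2, json
from scipy.spatial.transform import Rotation as R
from plant import monitor, optics, robot
def cam(n,save=None,crop=None,scale=1):
    c=optics.read_camera(n); im=c["image"]
    if save: savecrop(im,save,crop,scale)
    return c
def savecrop(im,save,crop=None,scale=1):
    if crop: x0,y0,x1,y1=crop; im=im[y0:y1,x0:x1]
    cv2.imwrite(f"pics/{save}.png",cv2.resize(im,None,fx=scale,fy=scale,interpolation=cv2.INTER_CUBIC))
def ray(c,u,v):
    x=(u-c["cx"])/c["fx"]; y=(v-c["cy"])/c["fy"]; rd=np.hypot(x,y); r=rd
    for _ in range(50): r=rd/(1+c["k1"]*r*r)
    s=r/rd if rd>0 else 1
    Rm=R.from_rotvec(c["rvec"]).as_matrix()
    return -Rm.T@c["tvec"], Rm.T@np.array([x*s,y*s,1])
def plane(c,u,v,z):
    o,d=ray(c,u,v); return o+d*(z-o[2])/d[2]
def proj(c,p):
    p=R.from_rotvec(c["rvec"]).apply(p)+c["tvec"]; x,y=p[0]/p[2],p[1]/p[2]; k=1+c["k1"]*(x*x+y*y)
    return np.array([c["fx"]*x*k+c["cx"],c["fy"]*y*k+c["cy"]])
def st():
    s=monitor.read_state(); M=R.from_rotvec(s["orientation"]).as_matrix(); return s,M
def delta(target, zdir=None):
    """mm shift in tool axes to world target (TCP); yaw turn about tool y to align tool z with zdir"""
    s,M=st(); d=M.T@(np.array(target)-s["tool_pos"])*1000
    print("t",round(s["t"],2),"pos",s["tool_pos"].round(4),"shift",d.round(1))
    down=M[:,1]; print("tool y",down.round(3),"z",M[:,2].round(3),"x",M[:,0].round(3))
E
python3 - <<'E'
from h import *
im=cv2.imread("pics/top0.png")
savecrop(im,"t1",(310,160,420,270),7) if 0 else savecrop(im,"t1",(310,165,420,265),6)
savecrop(im,"t2",(180,190,310,270),6)
E
```

```text
(no output)
```

View pics/t1.png

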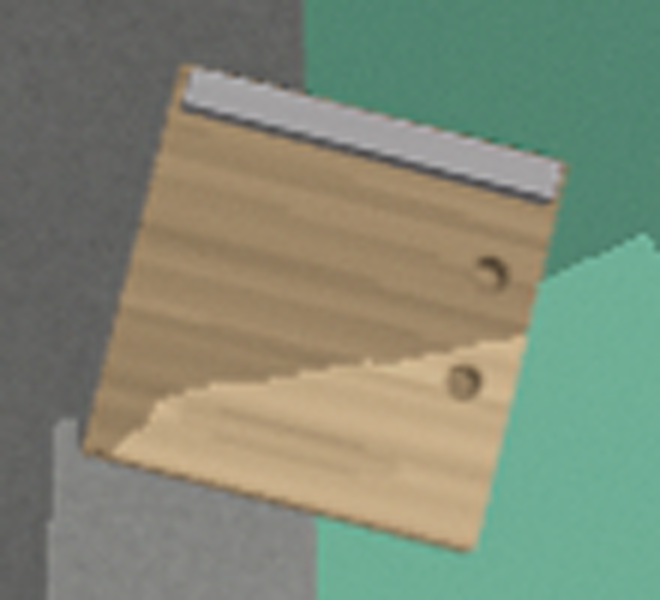

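View pics/t2.png

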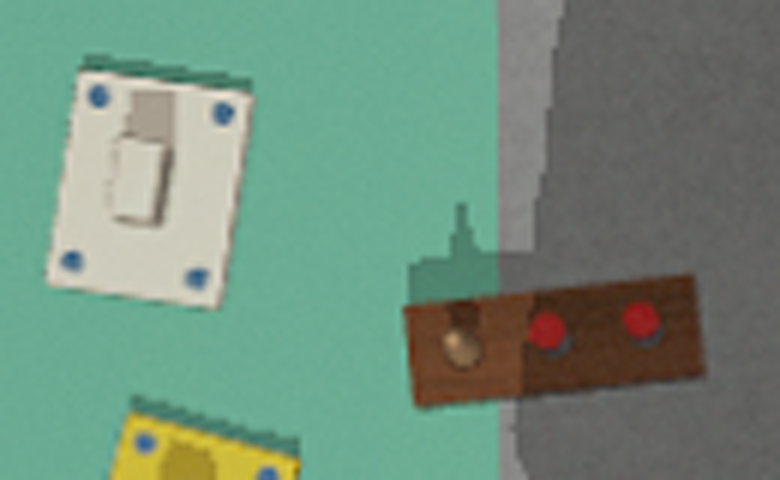

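Run:
```python
from h import *
c=cam("top")
def f(pts,x0,y0,z): return np.array([plane(c,x0+(a+.5)/6-.5,y0+(b+.5)/6-.5,z) for a,b in pts])
b=f([(183,66),(565,163),(473,550),(88,453)],310,165,.035); print("board",b.round(4))
cen=b.mean(0); x=(b[0]+b[1]-b[2]-b[3]); y=(b[0]+b[3]-b[1]-b[2]); th=np.arctan2(x[1],x[0]); th2=np.arctan2(-y[0],y[1])
print(cen,np.linalg.norm(x)/2,np.linalg.norm(y)/2,th,th2)
t=(th+th2)/2; ex=np.array([np.cos(t),np.sin(t),0]); ey=np.array([-np.sin(t),np.cos(t),0])
for n,hx in (("h0",-.02),("h1",.035)): print(n,(cen+hx*ex-.075*ey).round(4))
print("meas h1,h0",f([(491,274),(464,381)],310,165,.035).round(4))
print("home",(cen+.02*ex-.022*ey).round(4))
p=f([(80,70),(253,95),(220,308),(48,285)],180,190,.014); print("plaque",p.round(4),p.mean(0))
x=(p[0]+p[1]-p[2]-p[3]); y=(p[0]+p[3]-p[1]-p[2]);print(np.linalg.norm(x)/2,np.linalg.norm(y)/2,np.arctan2(x[1],x[0]),np.arctan2(-y[0],y[1]))
p=f([(404,308),(694,275),(705,375),(416,407)],180,190,.032); print("stand",p.mean(0));y=(p[0]+p[3]-p[1]-p[2]);a=np.arctan2(-y[0],y[1]);print(a, np.linalg.norm(y)/2)
ey=np.array([-np.sin(a),np.cos(a),0])
print([ (p.mean(0)+k*ey).round(4) for k in (.045,0,-.045)])
print("pins",f([(548,330),(641,321)],180,190,.082).round(4), "stick",f([(463,350)],180,190,.09))
```

```text
board [[ 0.675  -0.0877  0.035 ]
 [ 0.6243 -0.2783  0.035 ]
 [ 0.431  -0.2267  0.035 ]
 [ 0.4814 -0.0372  0.035 ]]
[ 0.552941   -0.15747701  0.035     ] 0.20009131274855552 0.19670935493668615 -0.25785724657471604 -0.25989601761334974
h0 [ 0.5144 -0.2249  0.035 ]
h1 [ 0.5676 -0.2389  0.035 ]
meas h1,h0 [[ 0.5685 -0.2393  0.035 ]
 [ 0.515  -0.2244  0.035 ]]
home [ 0.5666 -0.1839  0.035 ]
plaque [[0.6065 0.358  0.014 ]
 [0.5924 0.2699 0.014 ]
 [0.4849 0.2863 0.014 ]
 [0.4976 0.3734 0.014 ]] [0.54532349 0.32190636 0.014     ]
0.10935487286407236 0.08862666625813706 -0.14518985974620863 -0.15194392584871175
stand [0.46465133 0.11755883 0.032     ]
0.09996885873770123 0.1437734847356239
[array([0.4602, 0.1623, 0.032 ]), array([0.4647, 0.1176, 0.032 ]), array([0.4691, 0.0728, 0.032 ])]
pins [[0.4658 0.1177 0.082 ]
 [0.4696 0.0732 0.082 ]] stick [[0.45604876 0.15782634 0.09      ]]
```

Run:
```python
from h import *
delta((.4695,.073,.2))
s,M=st()
for n,a in (("stand x",.1),("board y",np.pi/2-.259),("plq y",np.pi/2-.148)):
    z=np.array([np.cos(a),np.sin(a),0]); 
    # turn psi about tool y: z -> cos z + sin x
    print(n,np.arctan2(z@M[:,0],z@M[:,2]))
c=cam("top"); print(plane(c,468,278,.2))
```

```text
t 0.2 pos [ 0.2455 -0.5471  0.1935] shift [-458.2   -5.9 -474. ]
tool y [-0.     0.001 -1.   ] z [ 0.409 -0.912 -0.001] x [-0.912 -0.409 -0.   ]
stand x -1.2490158809853602
board y -2.460811748734722
plq y -2.5718117828813987
[ 0.35863869 -0.41748263  0.2       ]
```

```bash
python3 -m inch '[[[0,-40,0,0,-0.178,0],[0,-40,0,0,-0.178,0],[0,-40,0,0,-0.178,0],[0,-20,0,0,-0.178,0],[0,0,0,0,-0.178,0],[0,0,0,0,-0.178,0],[0,0,0,0,-0.178,0]]]' 60 20; python3 -c "
from h import *
delta((.4695,.073,.2))"
```

```text
t: 1.12
tool_pos: [0.2456, -0.5474, 0.334]
orientation: [-1.256, 1.133, -1.133]
force: [0.1, 0.1, 0.3]
opening: 0.06
t 1.12 pos [ 0.2456 -0.5474  0.334 ] shift [-594.1  134.1  286.4]
tool y [-0.  0. -1.] z [ 0.995  0.103 -0.   ] x [ 0.103 -0.995 -0.   ]
```

```bash
python3 -m inch '[[[-54,0,26,0,0,0],[-54,0,26,0,0,0],[-54,0,26,0,0,0],[-54,0,26,0,0,0],[-54,0,26,0,0,0],[-54,0,26,0,0,0],[-54,0,26,0,0,0]]]'; python3 -m inch '[[[-54,30,26,0,0,0],[-54,34,26,0,0,0],[-54,35,26,0,0,0],[-54,35,26,0,0,0],[0,0,0,0,0,0],[0,0,0,0,0,0]]]'; python3 -c "
from h import *
delta((.4695,.073,.15)); cam('wrist','w1'); "
```

```text
t: 2.0
tool_pos: [0.3904, -0.1518, 0.3342]
orientation: [-1.253, 1.137, -1.138]
force: [1.4, -0.2, -0.5]
opening: 0.0602
t: 2.75
tool_pos: [0.4653, 0.0512, 0.2125]
orientation: [-1.254, 1.137, -1.137]
force: [0.9, -0.6, 0.8]
opening: 0.0604
t 2.75 pos [0.4653 0.0512 0.2125] shift [-21.3  62.5   6.3]
tool y [-0. -0. -1.] z [ 0.995  0.098 -0.   ] x [ 0.098 -0.995  0.   ]
```

View pics/w1.png

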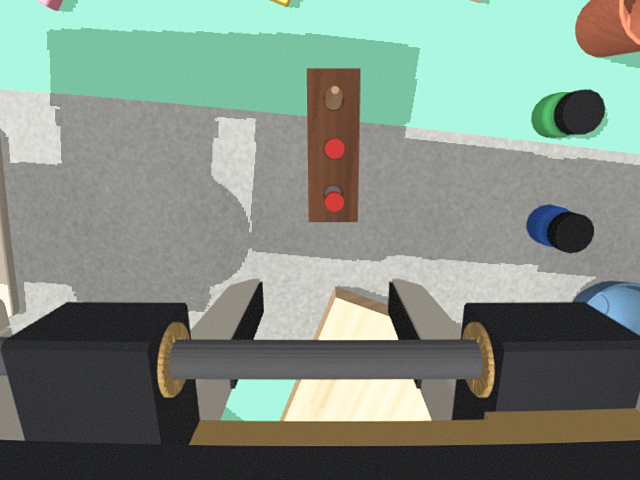

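Run:
```python
from h import *
c=cam("wrist")
for p in ((334,202),(334,149)): print(plane(c,*p,.082))
x=plane(c,334,202,.082); print((plane(c,307,69,.032)+plane(c,359,69,.032)+plane(c,357,221,.032)+plane(c,309,221,.032))/4)
delta((x[0],x[1],.150))
```

```text
[0.47045479 0.07453862 0.082     ]
[0.46588318 0.11911119 0.082     ]
[0.46599557 0.11953423 0.032     ]
t 2.85 pos [0.4659 0.0503 0.2134] shift [-23.7  63.4   6.7]
tool y [ 0.002 -0.    -1.   ] z [0.995 0.096 0.002] x [ 0.096 -0.995  0.   ]
```

```bash
python3 -m inch '[[[-12,50,3.5,0,0,0],[-11,50,3,0,0,0],[0,30,0,0,0,0],[0,0,0,0,0,0],[0,0,0,0,0,0]]]'; python3 -c "
from h import *
delta((.4700,.0738,.055)); cam('wrist','w2')"
```

```text
t: 3.48
tool_pos: [0.4711, 0.074, 0.0845]
orientation: [-1.251, 1.136, -1.14]
force: [0.5, -0.2, 0.5]
opening: 0.0599
t 3.48 pos [0.4711 0.074  0.0845] shift [ 0.1 29.5 -1.2]
tool y [ 0.003  0.    -1.   ] z [0.995 0.095 0.003] x [ 0.095 -0.995  0.   ]
```

View pics/w2.png

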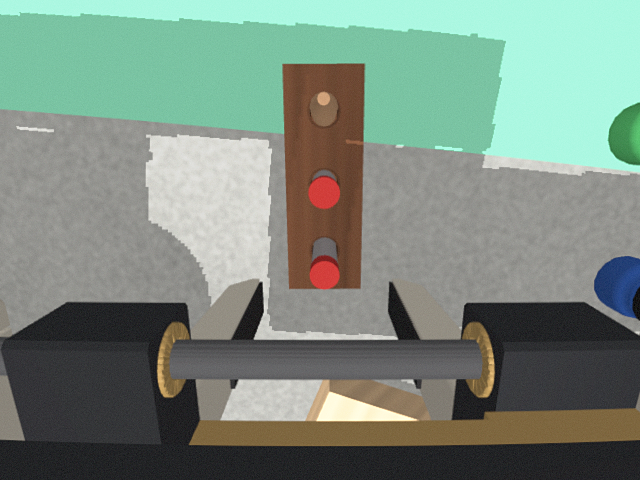

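```bash
python3 - <<'E'
from h import *
c=cam("wrist")
x=plane(c,324,273,.082); print(x, plane(c,324,192,.082)); delta((x[0],x[1],.055))
E
python3 -m inch '[[[0,15,0,0,0,0],[0,14.5,0,0,0,0],[0,0,0,0,0,0],[0,0,0,0,0,0]]]'; python3 -c "
from h import *
delta((.4700,.0738,.055)); cam('wrist','w3')"
```

```text
[0.47010989 0.07671569 0.082     ] [0.46590563 0.12090232 0.082     ]
t 3.58 pos [0.4715 0.0744 0.0848] shift [-2.5 29.8 -1.3]
tool y [ 0.004  0.    -1.   ] z [0.995 0.096 0.004] x [ 0.096 -0.995  0.   ]
t: 4.08
tool_pos: [0.4694, 0.0748, 0.0525]
orientation: [-1.254, 1.138, -1.137]
force: [0.1, 1.2, -0.2]
opening: 0.0602
t 4.08 pos [0.4694 0.0748 0.0525] shift [ 1.1 -2.5  0.5]
tool y [-0.001 -0.    -1.   ] z [ 0.995  0.097 -0.001] x [ 0.097 -0.995 -0.   ]
```

View pics/w3.png

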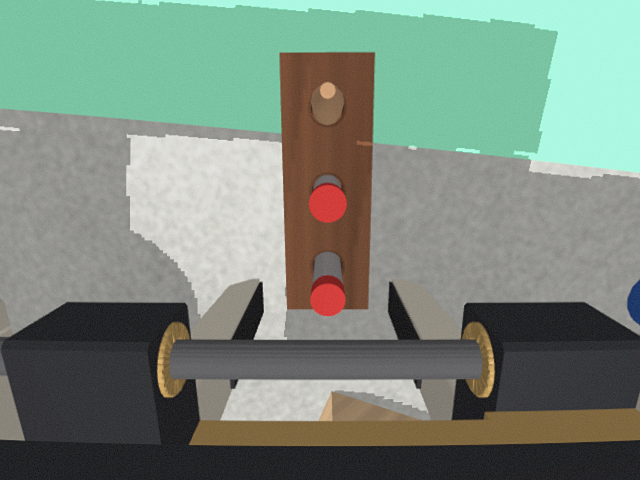

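```bash
python3 -m inch '[[[-1,0,0,0,0,0],[0,0,0,0,0,0],[0,0,0,0,0,0],[0,0,0,0,0,0]]]' 5 30; python3 -m inch '[[[0,0,0,0,0,0],[0,0,0,0,0,0]]]'; python3 -c "
from h import *
c=cam('wrist','w4'); delta((.47,.075,.17)); print(c['rvec'],c['tvec'])"
```

```text
t: 4.62
tool_pos: [0.4696, 0.0758, 0.0529]
orientation: [-1.253, 1.137, -1.138]
force: [-0.2, 0.2, 0.3]
opening: 0.0247
t: 4.88
tool_pos: [0.4695, 0.0758, 0.0528]
orientation: [-1.253, 1.137, -1.137]
force: [0.2, -0.1, -0.3]
opening: 0.0144
t 4.92 pos [0.4695 0.0758 0.0528] shift [   0.8 -117.2    0.4]
tool y [ 0.  0. -1.] z [0.995 0.097 0.   ] x [ 0.097 -0.995  0.   ]
[-2.88412504 -0.14017035 -0.01606619] [-0.47422266  0.03485964  0.26138634]
```

View pics/w4.png

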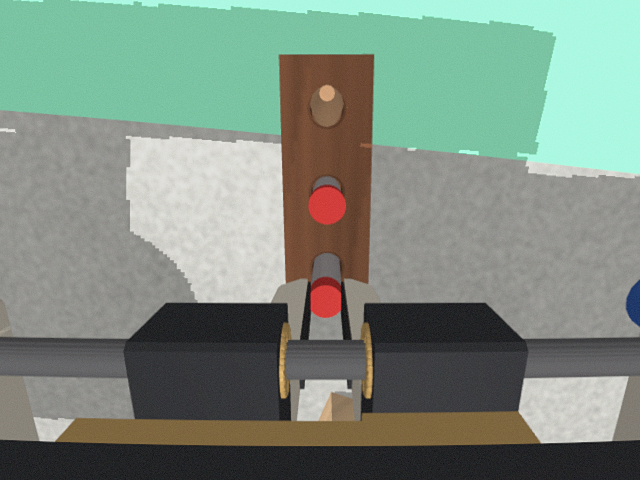

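```bash
python3 -m inch '[[[0,0,0,0,0,0],[0,-10,0,0,0,0],[0,-30,0,0,0,0],[0,-30,0,0,0,0],[0,-30,0,0,0,0],[0,-15,0,0,0,0],[0,0,0,0,0,0]]]'; python3 -c "
from h import *
c=cam('wrist','w5'); delta((.5676,-.2389,.17)); 
s,M=st(); z=np.array([np.cos(1.312),np.sin(1.312),0]);print(np.arctan2(z@M[:,0],z@M[:,2]),s['q'])"
```

```text
t: 5.8
tool_pos: [0.4703, 0.0759, 0.1689]
orientation: [-1.252, 1.136, -1.139]
force: [-1.0, -0.0, -1.1]
opening: 0.0141
t 5.85 pos [0.4695 0.0758 0.1676] shift [322.7  -2.4  67.1]
tool y [ 0.  0. -1.] z [0.995 0.097 0.   ] x [ 0.097 -0.995 -0.   ]
-1.2150183753063484 [ 5.21707807e-02 -1.99087762e-01  1.85859138e+00  4.27996383e-05
  1.48192484e+00 -4.48146457e-02]
```

View pics/w5.png

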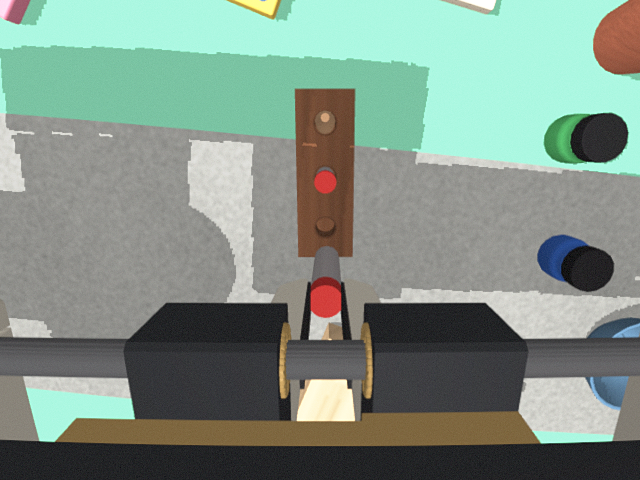

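Run:
```python
from h import *
c=cam("wrist"); savecrop(c["image"],"w5c",(270,220,390,340),5)
s,M=st()
for (u,v,h) in ((326,299,.0292),(325.5,252,-.0458)):
    p=plane(c,u,v,s["tool_pos"][2]+h); print(p,(M.T@(p-s["tool_pos"])*1000).round(1))
```

```text
[0.46942646 0.07627532 0.19589817] [ -0.5 -29.2   0.5]
[0.46897015 0.07793076 0.12089817] [-2.1 45.8  0.3]
```

View pics/w5c.png

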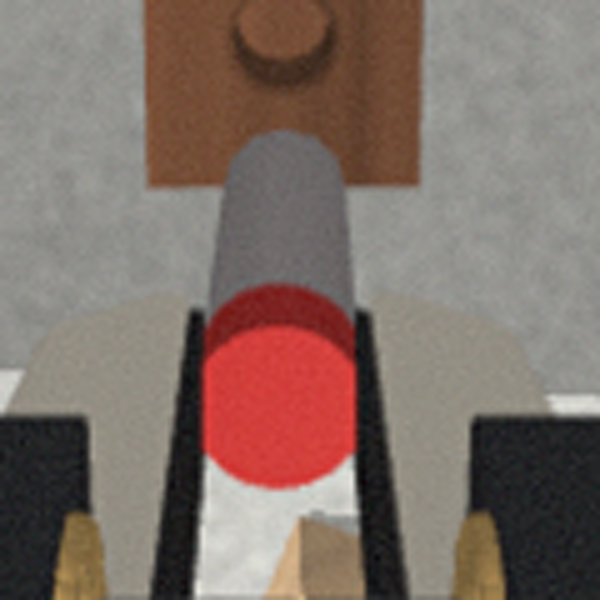

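```bash
cat >> h.py <<'E'
def held(top,foot,h=.0292):
    c=cam("wrist"); s,M=st(); o=[]
    for (u,v),hh in ((top,h),(foot,h-.075)):
        o.append(M.T@(plane(c,u,v,s["tool_pos"][2]+hh)-s["tool_pos"])*1000)
    print("top,foot in tool mm",np.round(o,1)); return o
E
python3 -c "
from h import *
held((326,301.4),(326.7,257))"
```

```text
top,foot in tool mm [[  0.5 -29.2   0.2]
 [  1.1  45.8   0.8]]
```

```bash
python3 -m inch '[[[54,0,11,0,0,0],[54,0,11,0,0,0],[54,0,11,0,0,0],[54,0,11,0,0,0],[54,0,11,0,0,0],[53,0,12,0,0,0]]]'; python3 -m inch '[[[0,0,0,0,-0.174,0],[0,0,0,0,-0.174,0],[0,0,0,0,-0.174,0],[0,0,0,0,-0.174,0],[0,0,0,0,-0.174,0],[0,0,0,0,-0.174,0],[0,0,0,0,-0.171,0],[0,0,0,0,0,0]]]';  python3 -c "
from h import *
c=cam('wrist','w6'); delta((.568,-.2391,.12)); print(proj(c,np.array([.5147,-.2247,.035])))
s,M=st(); z=np.array([np.cos(1.312),np.sin(1.312),0]);print(np.arctan2(z@M[:,0],z@M[:,2]),s['q'])"
```

```text
t: 6.7
tool_pos: [0.567, -0.2406, 0.1658]
orientation: [-1.254, 1.14, -1.136]
force: [0.4, 0.2, -0.3]
opening: 0.0141
t: 7.7
tool_pos: [0.5667, -0.2388, 0.166]
orientation: [-1.56, 0.206, -0.202]
force: [-0.1, -0.5, -0.4]
opening: 0.0144
t 7.75 pos [ 0.5668 -0.2388  0.1663] shift [ 1.3 46.3  0. ]
tool y [-0.002  0.001 -1.   ] z [0.26  0.966 0.001] x [ 0.966 -0.26  -0.002]
[325.79264998 167.36432687]
-0.003820975105528032 [-4.82138382e-01  1.86708207e-01  1.47664639e+00  5.85221267e-05
  1.48047894e+00 -1.79032215e+00]
```

View pics/w6.png

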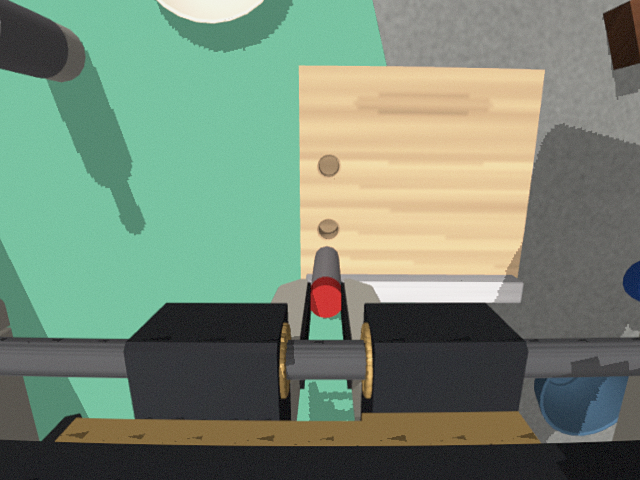

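```bash
python3 -c "
from h import *
im=cv2.imread('pics/w6.png'); savecrop(im,'w6c',(285,140,385,240),6)"
```

```text
(no output)
```

View pics/w6c.png

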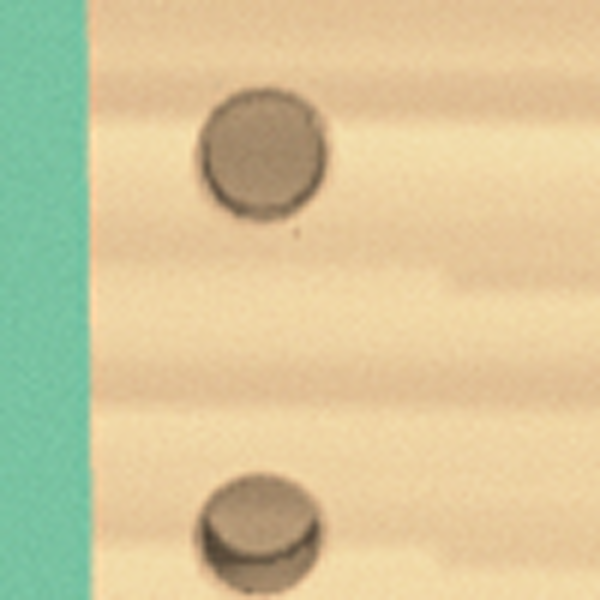

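```bash
python3 -c "
from h import *
c=cam('wrist'); s,M=st()
a=plane(c,328.4,165.2,.035);b=plane(c,328.1,228.6,.035);print(a,b,np.linalg.norm(a-b),np.arctan2(*(b-a)[[1,0]]))
print([(M.T@(p-s['tool_pos'])*1000).round(1) for p in (a,b)]); print(s['tool_pos'])"
```

```text
[ 0.5137568  -0.22203506  0.035     ] [ 0.56689804 -0.23648586  0.035     ] 0.05507101922573694 -0.2655114879759624
[array([-55.6, 131.8,   2.5]), array([ -0.5, 131.7,   2.3])]
[ 0.56696712 -0.23895366  0.16667237]
```

```bash
python3 -m inch '[[[-0.7,40,0.8,0,0,0],[-0.7,33,0.8,0,0,0],[0,0,0,0,0,0],[0,0,0,0,0,0]]]';  python3 -c "
from h import *
c=cam('wrist','w7');savecrop(c['image'],'w7c',(265,180,385,330),5)"
```

```text
t: 8.3
tool_pos: [0.5671, -0.2376, 0.0961]
orientation: [-1.562, 0.203, -0.205]
force: [0.4, -0.7, -0.1]
opening: 0.0136
```

View pics/w7c.png

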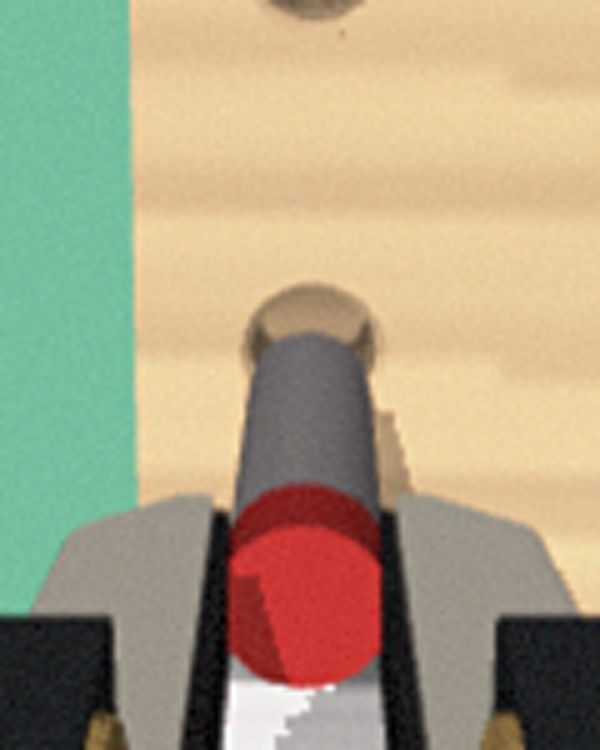

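```bash
cat >> h.py <<'E'
def fit(hole,edge,x0,y0,sc,rh=8.8,rf=7.2,footz=None,h=.0292):
    """hole: (left,right,top) crop px; edge: (u,v) crop px of the foot's far edge"""
    c=cam("wrist"); s,M=st(); g=lambda a,b:(x0+(a+.5)/sc-.5,y0+(b+.5)/sc-.5)
    fz=s["tool_pos"][2]+h-.075 if footz is None else footz
    T=lambda p:M.T@(p-s["tool_pos"])*1000
    hx=T(plane(c,*g((hole[0]+hole[1])/2,hole[2]),.035)); hx[0]+=rh
    fx=T(plane(c,*g(*edge),fz)); fx[0]+=rf
    print("foot z",fz,"hole",hx.round(1),"foot",fx.round(1),"move x,z",(hx-fx)[[0,2]].round(2))
E
python3 -c "
from h import *
fit((245,380,284),(310.5,332),265,180,5)"
```

```text
foot z 0.05128952316803782 hole [-1.1 62.1  1.2] foot [-0.  45.8  0.9] move x,z [-1.04  0.31]
```

```bash
python3 -m inch '[[[-0.8,6,0.3,0,0,0],[0,6,0,0,0,0],[0,4,0,0,0,0],[0,4,0,0,0,0],[0,3,0,0,0,0],[0,0,0,0,0,0]]]';  python3 -c "
from h import *
c=cam('wrist','w8');savecrop(c['image'],'w8c',(265,180,385,330),5);print(st()[0]['tool_pos'],st()[0]['force'],st()[0]['wrist_torque'])"
```

```text
t: 9.15
tool_pos: [0.5657, -0.2367, 0.0714]
orientation: [-1.561, 0.204, -0.203]
force: [0.6, -0.0, 0.3]
opening: 0.0143
[ 0.56579225 -0.23676721  0.07167735] [ 0.71148746  0.13547194 -0.74882317] [ 0.05148906 -0.19226409 -0.04048336]
```

View pics/w8c.png

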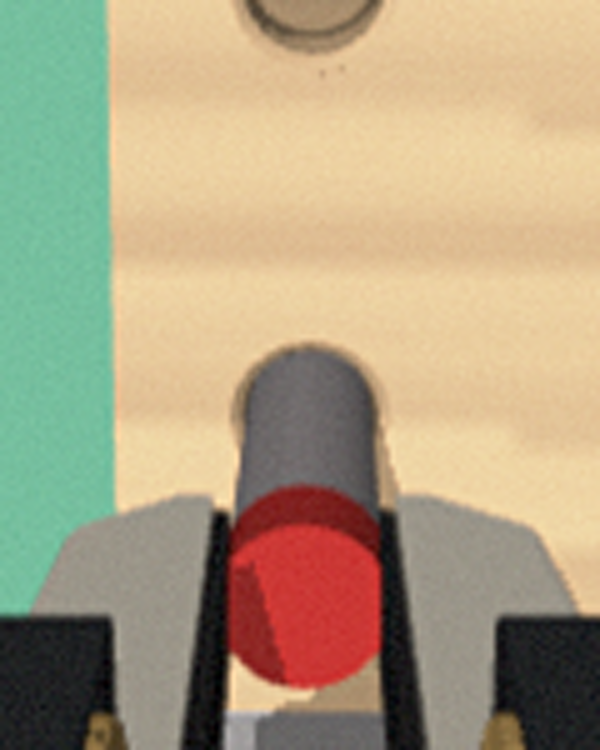

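```bash
python3 -m inch '[[[0,5,0,0,0,0],[0,5,0,0,0,0],[0,5,0,0,0,0],[0,2,0,0,0,0],[0,2,0,0,0,0],[0,1,0,0,0,0],[0,0,0,0,0,0]]]';  python3 -c "
from h import *
c=cam('wrist','w9');print(st()[0]['tool_pos'],st()[0]['force'],st()[0]['wrist_torque'])"
```

```text
t: 10.07
tool_pos: [0.5659, -0.2368, 0.0518]
orientation: [-1.561, 0.203, -0.203]
force: [0.6, -0.6, -1.1]
opening: 0.014
[ 0.56587015 -0.236784    0.05184665] [-0.10684823 -0.01607941 -0.84708022] [ 0.06472921 -0.18911386  0.01987821]
```

View pics/w9.png

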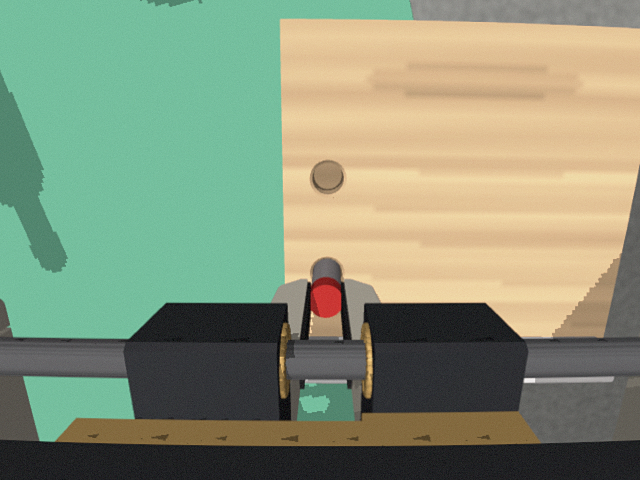

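Almost fully down; release now (it drops the last ~1 mm) and measure the true hole position from this pose.

```bash
python3 -m inch '[[[0,1,0,0,0,0],[0,1,0,0,0,0],[0,0,0,0,0,0]]]'; python3 -m inch '[[[0,0,0,0,0,0],[0,0,0,0,0,0],[0,0,0,0,0,0],[0,0,0,0,0,0]]]' 60 30;  python3 -c "
from h import *
c=cam('wrist','w10');print(st()[0]['tool_pos'],st()[0]['force'],st()[0]['wrist_torque'])"
```

```text
t: 10.5
tool_pos: [0.5666, -0.2371, 0.0508]
orientation: [-1.562, 0.202, -0.204]
force: [0.6, 1.1, 5.7]
opening: 0.0143
t: 11.0
tool_pos: [0.5656, -0.2367, 0.0494]
orientation: [-1.561, 0.204, -0.203]
force: [0.4, -0.6, -0.0]
opening: 0.0498
[ 0.56564163 -0.23672717  0.04952858] [ 0.16546081 -0.55113278  0.58414682] [ 0.02606272 -0.15338602 -0.01615837]
```

View pics/w10.png

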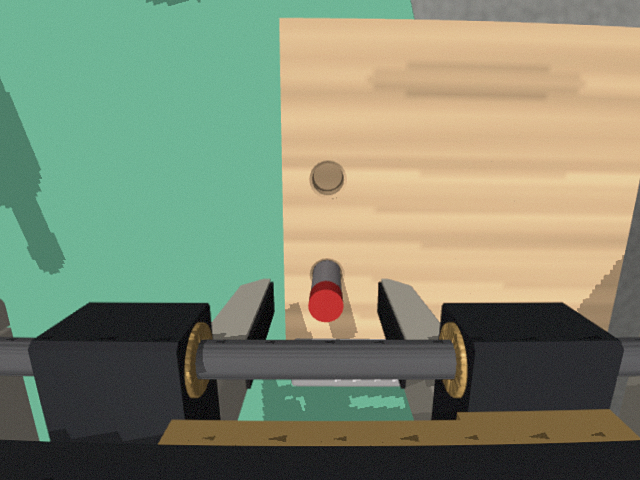

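```bash
python3 -m inch '[[[0,-50,0,0,0,0],[0,-50,0,0,0,0],[0,-30,0,0,0.17,0],[0,0,0,0,0.174,0],[0,0,0,0,0.174,0],[0,0,0,0,0.174,0],[0,0,0,0,0.174,0],[0,0,0,0,0.174,0]]]'; python3 -m inch '[[[0,0,0,0,0.174,0],[0,0,0,0,0,0]]]' 60 30;  python3 -c "
from h import *
delta((.465,.1205,.12))"
```

```text
t: 12.05
tool_pos: [0.5658, -0.2368, 0.1797]
orientation: [-1.324, 1.011, -1.011]
force: [-0.6, 1.1, -0.2]
opening: 0.0597
t: 12.3
tool_pos: [0.5658, -0.2368, 0.1797]
orientation: [-1.255, 1.136, -1.136]
force: [0.3, 0.0, 0.3]
opening: 0.0596
t 12.3 pos [ 0.5658 -0.2368  0.1797] shift [-365.5   59.7  -64.9]
tool y [-0.  0. -1.] z [ 0.995  0.099 -0.   ] x [ 0.099 -0.995 -0.   ]
```

```bash
python3 -m inch '[[[-52,0,-9,0,0,0],[-52,0,-9,0,0,0],[-52,0,-9,0,0,0],[-52,0,-9,0,0,0],[-52,0,-9,0,0,0],[-52,0,-10,0,0,0],[-53,20,-10,0,0,0],[0,30,0,0,0,0]]]'; python3 -m inch '[[[0,9,0,0,0,0],[0,0,0,0,0,0]]]';  python3 -c "
from h import *
delta((.465,.1205,.053)); cam('wrist','w11')"
```

```text
t: 13.3
tool_pos: [0.4654, 0.1236, 0.1306]
orientation: [-1.255, 1.128, -1.13]
force: [0.3, -0.3, 0.3]
opening: 0.0597
t: 13.55
tool_pos: [0.4652, 0.1196, 0.1206]
orientation: [-1.255, 1.137, -1.135]
force: [-0.1, -0.1, 0.8]
opening: 0.06
t 13.55 pos [0.4652 0.1196 0.1206] shift [-1.  67.6 -0. ]
tool y [-0.001 -0.    -1.   ] z [ 0.995  0.099 -0.001] x [ 0.099 -0.995  0.   ]
```

View pics/w11.png

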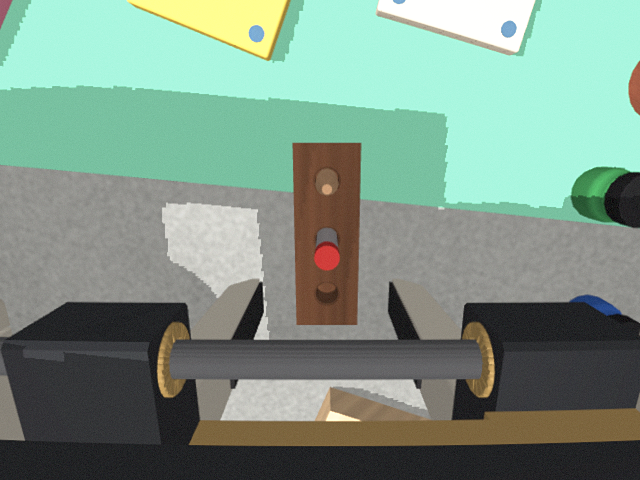

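```bash
python3 -m inch '[[[-0.8,30,0,0,0,0],[0,30,0,0,0,0],[0,7.5,0,0,0,0],[0,0,0,0,0,0],[0,0,0,0,0,0]]]'; python3 -m inch '[[[0,0,0,0,0,0],[0,0,0,0,0,0],[0,0,0,0,0,0],[0,0,0,0,0,0],[0,0,0,0,0,0],[0,0,0,0,0,0]]]' 5 30;  python3 -c "
from h import *
delta((.465,.1205,.053)); c=cam('wrist','w12');savecrop(c['image'],'w12c',(265,150,385,330),3)"
```

```text
t: 14.22
tool_pos: [0.4668, 0.1209, 0.055]
orientation: [-1.252, 1.135, -1.138]
force: [-0.8, 0.5, -0.2]
opening: 0.0599
t: 14.98
tool_pos: [0.4654, 0.1209, 0.0533]
orientation: [-1.254, 1.137, -1.137]
force: [0.5, -0.7, 0.2]
opening: 0.0138
t 14.97 pos [0.4654 0.1209 0.0533] shift [ 0.3  0.3 -0.4]
tool y [-0. -0. -1.] z [ 0.995  0.098 -0.   ] x [ 0.098 -0.995  0.   ]
```

View pics/w12.png

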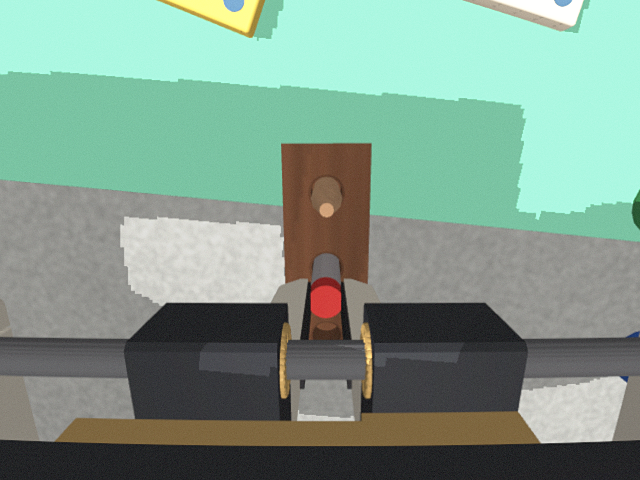

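```bash
python3 -m inch '[[[0,-12,0,0,0,0],[0,-38,0,0,0,0],[0,-38,0,0,0,0],[0,-38,0,0,0,0],[0,0,0,0,0,0]]]'; python3 -c "
from h import *
delta((.5129,-.2226,.18)); c=cam('wrist','w13');savecrop(c['image'],'w13c',(270,220,390,340),5)"
```

```text
t: 15.65
tool_pos: [0.4679, 0.1213, 0.184]
orientation: [-1.248, 1.132, -1.14]
force: [0.8, -0.2, -1.0]
opening: 0.0143
t 15.65 pos [0.4679 0.1213 0.184 ] shift [346.6   4.   11.1]
tool y [ 0.007  0.001 -1.   ] z [0.995 0.098 0.007] x [ 0.098 -0.995 -0.   ]
```

View pics/w13c.png

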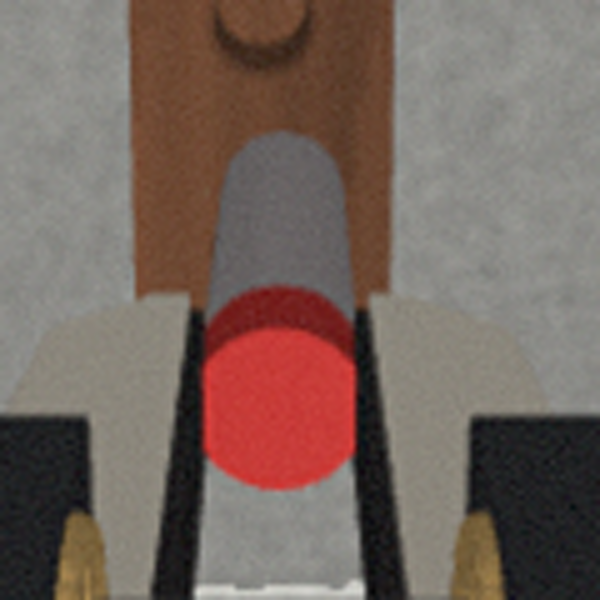

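```bash
python3 -m inch '[[[49.5,0,1.9,0,0,0],[49.5,0,1.9,0,0,0],[49.5,0,1.9,0,0,0],[49.5,0,1.9,0,0,0],[49.5,0,1.9,0,0,0],[49.5,0,1.9,0,0,0],[49.5,0,1.9,0,0,0]]]';python3 -m inch '[[[0,0,0,0,-0.174,0],[0,0,0,0,-0.174,0],[0,0,0,0,-0.174,0],[0,0,0,0,-0.174,0],[0,0,0,0,-0.174,0],[0,0,0,0,-0.174,0],[0,0,0,0,-0.171,0],[0,0,0,0,0,0]]]'; python3 -c "
from h import *
delta((.5129,-.2226,.096))"
```

```text
t: 16.58
tool_pos: [0.5116, -0.2238, 0.1777]
orientation: [-1.254, 1.139, -1.135]
force: [0.7, 0.2, 0.5]
opening: 0.0139
t: 17.58
tool_pos: [0.5117, -0.2222, 0.1778]
orientation: [-1.56, 0.205, -0.201]
force: [0.0, 0.8, 0.1]
opening: 0.0142
t 17.57 pos [ 0.5117 -0.2222  0.1778] shift [ 1.5 81.8 -0.1]
tool y [-0.002  0.001 -1.   ] z [0.256 0.967 0.001] x [ 0.967 -0.256 -0.002]
```

```bash
python3 -m inch '[[[0.7,40,0,0,0,0],[0.8,41,0,0,0,0],[0,0,0,0,0,0],[0,0,0,0,0,0]]]'; python3 -c "
from h import *
delta((.5129,-.2226,.096)); c=cam('wrist','w14');savecrop(c['image'],'w14c',(265,180,385,330),5)"
```

```text
t: 18.08
tool_pos: [0.5143, -0.2232, 0.0994]
orientation: [-1.561, 0.203, -0.204]
force: [-0.4, 0.0, -0.6]
opening: 0.0141
t 18.07 pos [ 0.5143 -0.2232  0.0994] shift [-1.5  3.4  0.3]
tool y [ 0.001 -0.    -1.   ] z [ 0.257  0.966 -0.   ] x [ 0.966 -0.257  0.001]
```

View pics/w14c.png

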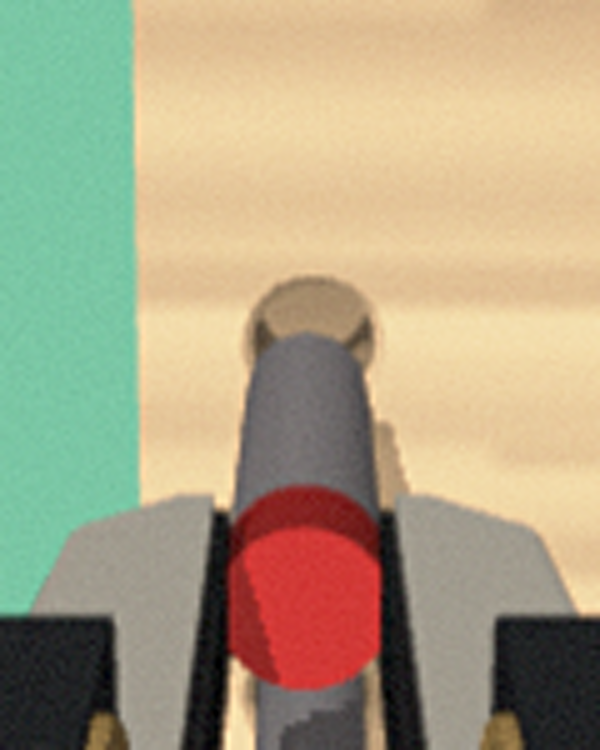

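```bash
python3 -c "
from h import *
fit((245,381,277),(310.5,332),265,180,5); delta((.5129,-.2226,.072))"
```

```text
foot z 0.05486101085545546 hole [-1.4 65.6  1.3] foot [-0.1 45.8  0.9] move x,z [-1.22  0.4 ]
t 18.18 pos [ 0.5153 -0.2238  0.1007] shift [-2.7 28.7  0.5]
tool y [ 0.003 -0.002 -1.   ] z [ 0.256  0.967 -0.001] x [ 0.967 -0.256  0.003]
```

```bash
python3 -m inch '[[[-1,6,0.3,0,0,0],[0,3,0,0,0,0],[0,0,0,0,0,0],[0,0,0,0,0,0]]]'; python3 -c "
from h import *
delta((.5129,-.2226,.072)); c=cam('wrist','w15');savecrop(c['image'],'w15c',(265,180,385,330),5); delta((.5129,-.2226,.072))"
```

```text
t: 18.68
tool_pos: [0.5131, -0.2225, 0.0893]
orientation: [-1.561, 0.202, -0.202]
force: [-0.2, 0.1, -0.9]
opening: 0.0142
t 18.68 pos [ 0.5131 -0.2225  0.0893] shift [-0.1 17.3 -0.2]
tool y [-0.  0. -1.] z [0.255 0.967 0.   ] x [ 0.967 -0.255 -0.   ]
t 18.73 pos [ 0.5131 -0.2225  0.0894] shift [-0.2 17.4 -0.1]
tool y [ 0. -0. -1.] z [ 0.255  0.967 -0.   ] x [ 0.967 -0.255  0.   ]
```

View pics/w15c.png

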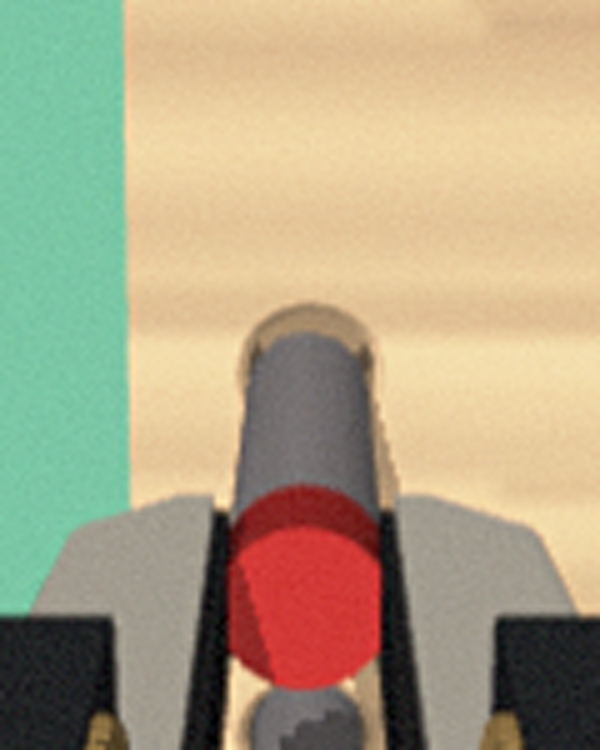

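Position and picture agree. Descend.

```bash
python3 -m inch '[[[-0.1,6,0,0,0,0],[0,6,0,0,0,0],[0,5,0,0,0,0],[0,0,0,0,0,0]]]'; python3 -c "
from h import *
delta((.5129,-.2226,.072)); print(st()[0]['force'],st()[0]['wrist_torque'])"
```

```text
t: 19.23
tool_pos: [0.5125, -0.2222, 0.0715]
orientation: [-1.561, 0.203, -0.201]
force: [0.2, -1.2, -1.2]
opening: 0.014
t 19.23 pos [ 0.5125 -0.2222  0.0715] shift [ 0.5 -0.5 -0.3]
tool y [-0.001  0.001 -1.   ] z [0.255 0.967 0.   ] x [ 0.967 -0.255 -0.001]
[ 0.19237264 -1.24537021 -1.22513748] [ 0.00487085 -0.09980961  0.02563286]
```

```bash
python3 -m inch '[[[0,5,0,0,0,0],[0,5,0,0,0,0],[0,5,0,0,0,0],[0,3,0,0,0,0],[0,2,0,0,0,0],[0,2,0,0,0,0],[0,0,0,0,0,0]]]'; python3 -c "
from h import *
print(st()[0]['force'],st()[0]['wrist_torque'])"
```

```text
t: 20.1
tool_pos: [0.5138, -0.2228, 0.0512]
orientation: [-1.562, 0.201, -0.204]
force: [0.3, 0.5, 4.7]
opening: 0.0138
[0.28112329 0.47883986 4.66808781] [ 0.08425854 -0.21844303 -0.01812979]
```

```bash
python3 -m inch '[[[0,0,0,0,0,0],[0,0,0,0,0,0],[0,0,0,0,0,0],[0,-40,0,0,0,0],[0,-50,0,0,-0.111,0],[0,-50,0,0,0,0],[0,0,0,0,0,0]]]' 60 30; python3 -c "
from h import *
delta((.5453,.3219,.19));cam('wrist','w16');cam('scene','s16',(220,230,400,365),4)"
```

```text
t: 20.98
tool_pos: [0.5157, -0.224, 0.1958]
orientation: [-1.571, 0.109, -0.122]
force: [0.3, -0.2, -0.5]
opening: 0.06
t 20.98 pos [ 0.5157 -0.224   0.1958] shift [-50.6   3.7 544.3]
tool y [ 0.008 -0.004 -1.   ] z [ 0.146  0.989 -0.003] x [ 0.989 -0.146  0.008]
```

View pics/s16.png

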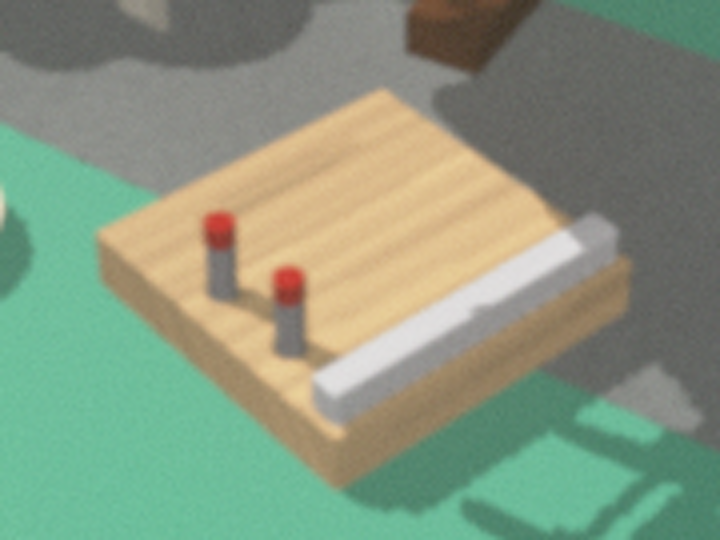

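View pics/w16.png

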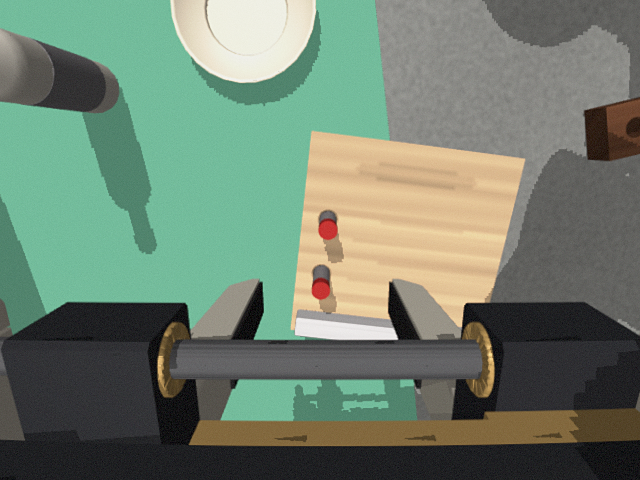

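```bash
python3 -m inch '[[[0,0,54,0,0,0],[0,0,54,0,0,0],[0,0,54,0,0,0],[0,0,54,0,0,0],[0,0,54,0,0,0],[0,0,54,0,0,0],[0,0,54,0,0,0],[0,0,54,0,0,0]]]'; python3 -m inch '[[[0,0,54,0,0,0],[0,0,54,0,0,0],[0,0,0,0,0,0],[0,0,0,0,0,0]]]'; python3 -c "
from h import *
delta((.5453,.3219,.19));cam('wrist','w17')"
```

```text
t: 22.08
tool_pos: [0.5749, 0.2063, 0.1875]
orientation: [-1.569, 0.118, -0.112]
force: [0.5, -0.3, 0.8]
opening: 0.06
t: 22.58
tool_pos: [0.5909, 0.3111, 0.1878]
orientation: [-1.57, 0.117, -0.112]
force: [0.4, 0.3, -0.8]
opening: 0.0598
t 22.57 pos [0.5909 0.3111 0.1878] shift [-46.7  -2.1   4.1]
tool y [-0.003 -0.002 -1.   ] z [ 0.146  0.989 -0.002] x [ 0.989 -0.146 -0.003]
```

View pics/w17.png

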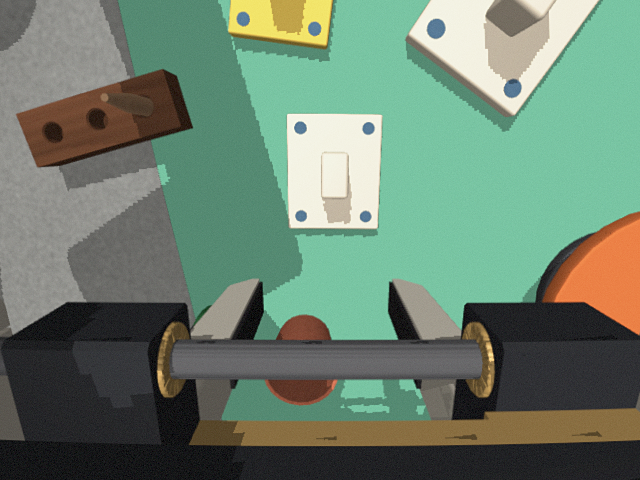

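```bash
python3 -c "
from h import *
c=cam('wrist'); s,M=st()
for z,P in ((.052,[(321.5,152),(348.5,152),(348,198),(321,198)]),(.014,[(287.5,114),(382,115),(377.5,228.5),(290,227.5)])):
    p=np.array([plane(c,*q,z) for q in P]); T=(p-s['tool_pos'])@M*1000
    a=T[1]-T[0]+T[2]-T[3]; b=T[0]+T[1]-T[2]-T[3]
    print(p.mean(0),T.mean(0).round(1),np.linalg.norm(a)/2,np.linalg.norm(b)/2,np.arctan2(a[0],a[2]),np.arctan2(b[2],-b[0]))
"
```

```text
[0.54615558 0.32510653 0.052     ] [-47.  137.3   8.1] 23.472890389889095 39.51398467177611 -0.001202058245424428 0.004482724791602237
[0.54668351 0.32536279 0.014     ] [-46.4 175.3   8.5] 88.17568188873832 108.56465445167211 0.009702708645038789 0.0027407959677337125
```

```bash
python3 -m inch '[[[-23,20,4,0,0,0],[-23.7,40,4,0,0,0],[0,50,0,0,0,0],[0,20,0,0,0,0],[0,0,0,0,0,0],[0,0,0,0,0,0]]]'; python3 -c "
from h import *
delta((.5461,.3251,.028));cam('wrist','w18')"
```

```text
t: 23.42
tool_pos: [0.5488, 0.3267, 0.0628]
orientation: [-1.566, 0.114, -0.118]
force: [1.3, -0.1, 0.2]
opening: 0.0601
t 23.43 pos [0.5488 0.3267 0.0628] shift [-2.5 34.8 -2.1]
tool y [ 0.003  0.001 -1.   ] z [0.147 0.989 0.002] x [ 0.989 -0.147  0.003]
```

View pics/w18.png

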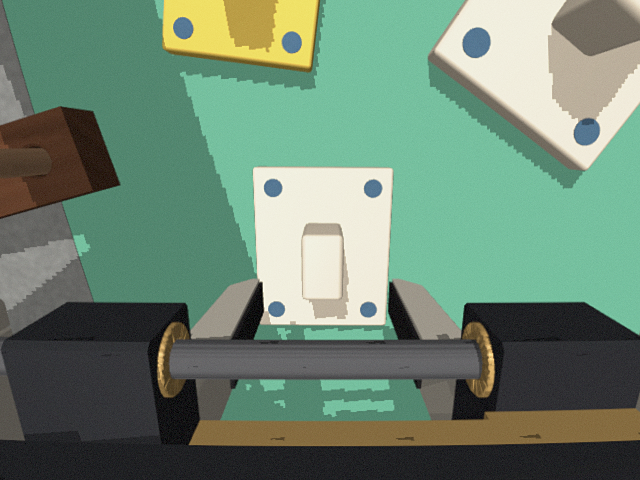

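```bash
python3 -m inch '[[[-1,15,-1,0,0,0],[0,14,0,0,0,0],[0,0,0,0,0,0],[0,0,0,0,0,0]]]'; python3 -c "
from h import *
delta((.5461,.3251,.028));c=cam('wrist','w19')
print((st()[1].T@(plane(c,322,267,.052)-st()[0]['tool_pos'])).round(4))"
```

```text
t: 23.98
tool_pos: [0.5456, 0.3256, 0.031]
orientation: [-1.568, 0.116, -0.115]
force: [0.1, -0.6, 0.4]
opening: 0.06
t 23.98 pos [0.5456 0.3256 0.031 ] shift [ 0.6  3.  -0.4]
tool y [-0.001 -0.    -1.   ] z [ 0.146  0.989 -0.   ] x [ 0.989 -0.146 -0.   ]
[-0.0145 -0.0205 -0.0017]
```

View pics/w19.png

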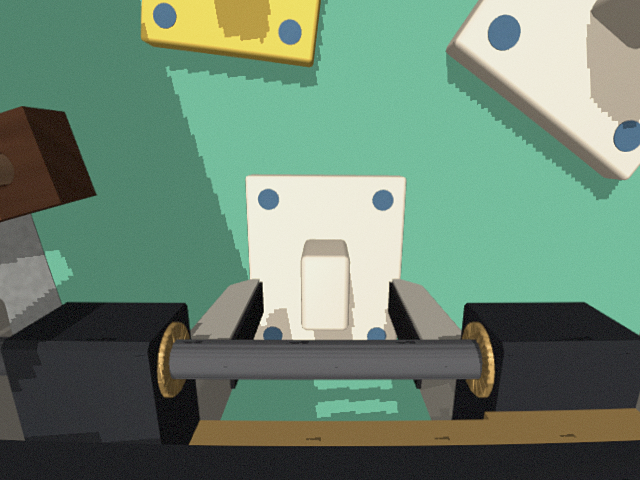

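```bash
python3 -m inch '[[[0,2,0,0,0,0],[0,0,0,0,0,0],[0,0,0,0,0,0],[0,0,0,0,0,0],[0,0,0,0,0,0],[0,0,0,0,0,0]]]' 15 45; python3 -c "
from h import *
c=cam('wrist');s,M=st();print((M.T@(plane(c,325.5,291,.052)-s['tool_pos'])).round(4),s['tool_pos'],s['force'])"
python3 -m inch '[[[0,-5,0,0,0,0],[0,-30,0,0,0,0],[0,-50,0,0,0,0],[0,-50,0,0,0,0],[0,0,0,0,0,0],[0,0,0,0,0,0]]]'
python3 -c "
from h import *
c=cam('wrist','w20')
s,M=st(); z=np.array([np.cos(1.309),np.sin(1.309),0]);print(np.arctan2(z@M[:,0],z@M[:,2]),s['tool_pos'],s['force'])"
```

```text
t: 24.78
tool_pos: [0.5458, 0.3257, 0.0293]
orientation: [-1.568, 0.115, -0.115]
force: [-0.2, 0.6, -0.1]
opening: 0.0153
[-0.0025 -0.0227  0.0002] [0.54577261 0.32561241 0.02926568] [0.80337967 0.70179834 0.06614749]
t: 25.58
tool_pos: [0.5458, 0.3256, 0.1644]
orientation: [-1.567, 0.115, -0.116]
force: [0.3, -0.2, -0.7]
opening: 0.0149
0.11500964354844864 [0.54515016 0.32531615 0.16314402] [ 0.03624455 -0.38404419 -0.53040886]
```

View pics/w20.png

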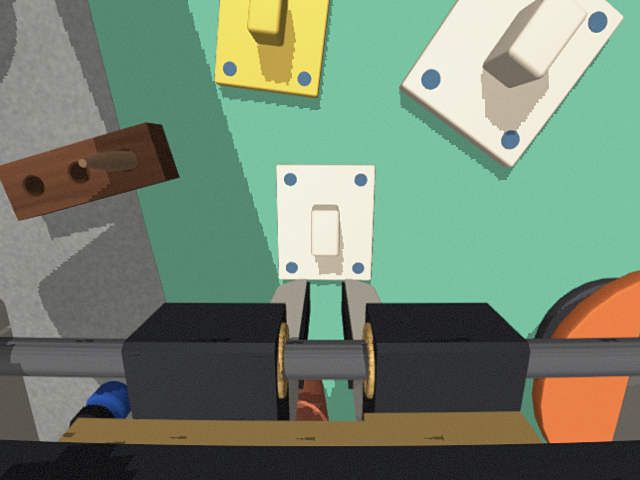

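```bash
python3 -c "
from h import *
c=cam('wrist')
for z,P in ((.052,[(312,206),(339,206),(339,255),(312,255)]),(.014,[(277,165.5),(375,165.5),(372,280),(280,279)])):
    p=np.array([plane(c,*q,z) for q in P]); s,M=st(); T=(p-s['tool_pos'])@M*1000
    a=T[1]-T[0]+T[2]-T[3]; b=T[0]+T[1]-T[2]-T[3]
    print(p.mean(0),T.mean(0).round(1),np.linalg.norm(a)/2,np.linalg.norm(b)/2,np.arctan2(a[0],a[2]))
cc=cam('scene','s20',(360,120,520,240),5)
im=cv2.imread('pics/w20.png');savecrop(im,'w20c',(260,150,400,290),4)
print(s['opening'])
"
```

```text
[0.54236657 0.32563742 0.052     ] [ -2.3 110.5   0.3] 22.446249975414492 41.67268630268384 -0.0004956999893431719
[0.54476649 0.32567441 0.014     ] [  0.2 148.5   0.8] 88.54910499445997 108.25703457068506 0.005332946002730601
0.014995794101970036
```

View pics/s20.png

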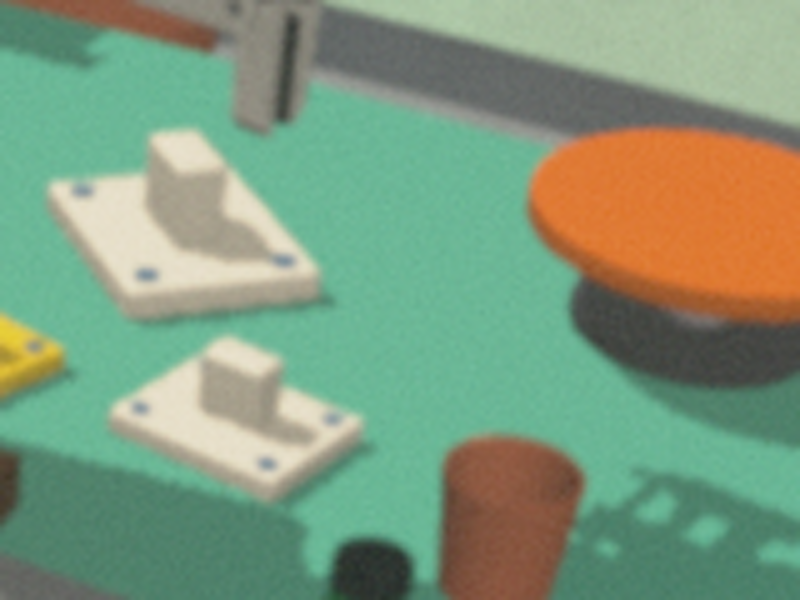

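View pics/w20c.png

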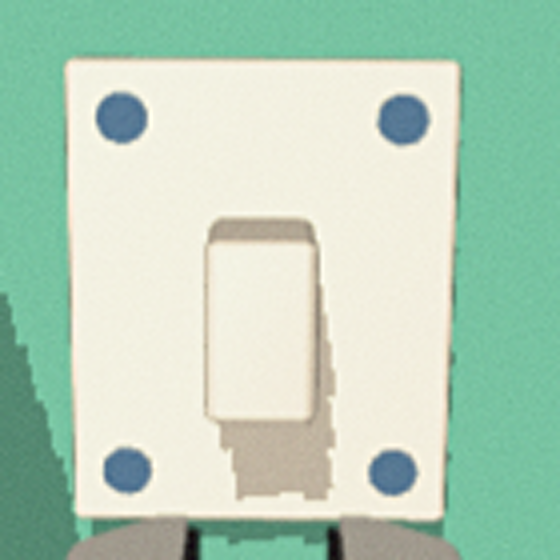

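```bash
python3 -m inch '[[[0,0,0,0,0,0],[0,0,0,0,0,0],[0,0,0,0,0,0],[0,0,0,0,0,0],[-1.5,40,0,0,0,0],[0,50,0,0,0,0],[0,40,0,0,0,0],[0,5,0,0,0,0]]]' 60 30; python3 -m inch '[[[0,0,0,0,0,0],[0,0,0,0,0,0],[0,0,0,0,0,0],[0,0,0,0,0,0]]]' 30 30; python3 -c "
from h import *
c=cam('wrist','w21'); s,M=st(); print(s['tool_pos'],s['opening'])"
```

```text
t: 26.72
tool_pos: [0.5414, 0.3244, 0.0255]
orientation: [-1.571, 0.12, -0.111]
force: [-0.7, -0.5, -0.5]
opening: 0.0598
t: 27.22
tool_pos: [0.545, 0.3262, 0.0304]
orientation: [-1.567, 0.114, -0.116]
force: [0.6, -0.1, -1.0]
opening: 0.0304
[0.5447461  0.32606991 0.03008946] 0.030336279118956703
```

View pics/w21.png

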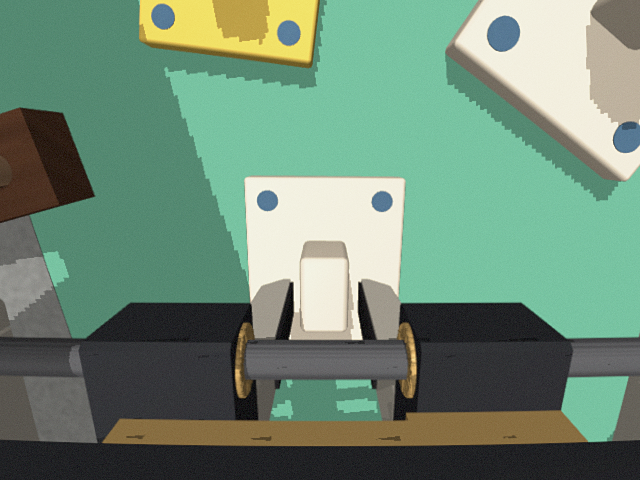

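```bash
python3 -m inch '[[[0,0,0,0,0,0],[0,0,0,0,0,0],[0,0,0,0,0,0],[0,0,0,0,0,0]]]' 10 40; python3 -c "
from h import *
c=cam('wrist','w22'); s,M=st(); print(s['tool_pos'],s['opening'],s['force'])"
```

```text
t: 27.78
tool_pos: [0.5443, 0.3258, 0.0292]
orientation: [-1.568, 0.115, -0.115]
force: [0.0, 0.9, -0.0]
opening: 0.0099
[0.54426336 0.32582363 0.02923708] 0.009991009705390448 [-0.08099581 -0.55325722  0.15711969]
```

View pics/w22.png

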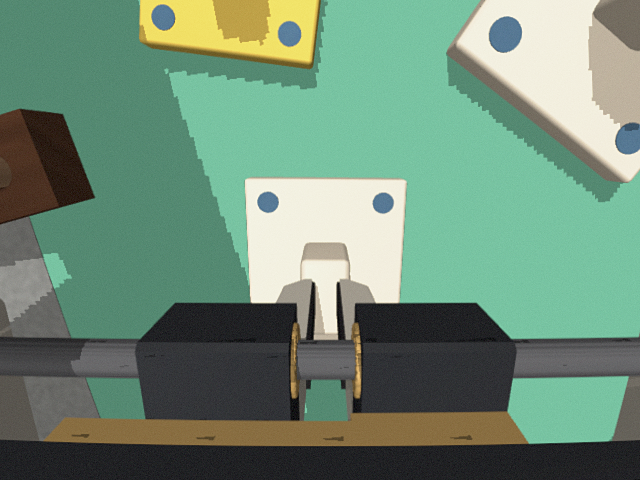

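```bash
python3 -c "
from h import *
c=cam('scene','s22',(350,60,490,230),5); s,M=st()
for h in (-.02,0,.008,): print(h,proj(c,s['tool_pos']+M[:,1]*h))
w=cam('wrist')
for h in (-.03,-.011,0,.008):
  for z in (-.005,.005): print(h,z,proj(w,s['tool_pos']+M@np.array([-.0075,h,z])))
Rm=R.from_rotvec(w['rvec']).as_matrix(); print(M.T@(-Rm.T@w['tvec']-s['tool_pos']), M.T@Rm[2])
"
```

```text
-0.02 [407.68522128 191.45991508]
0 [406.96249675 197.81627381]
0.008 [406.67537388 200.33269437]
-0.03 -0.005 [314.27832731 286.79616423]
-0.03 0.005 [335.99350739 286.80576369]
-0.011 -0.005 [315.40310485 273.33930849]
-0.011 0.005 [335.01579705 273.34696542]
0 -0.005 [315.96037808 266.67541322]
0 0.005 [334.53135843 266.68219529]
0.008 -0.005 [316.32999184 262.25677104]
0.008 0.005 [334.21004152 262.26300434]
[-0.06936427 -0.19080044  0.00033153] [ 0.24945716  0.96838489 -0.00135317]
```

View pics/s22.png

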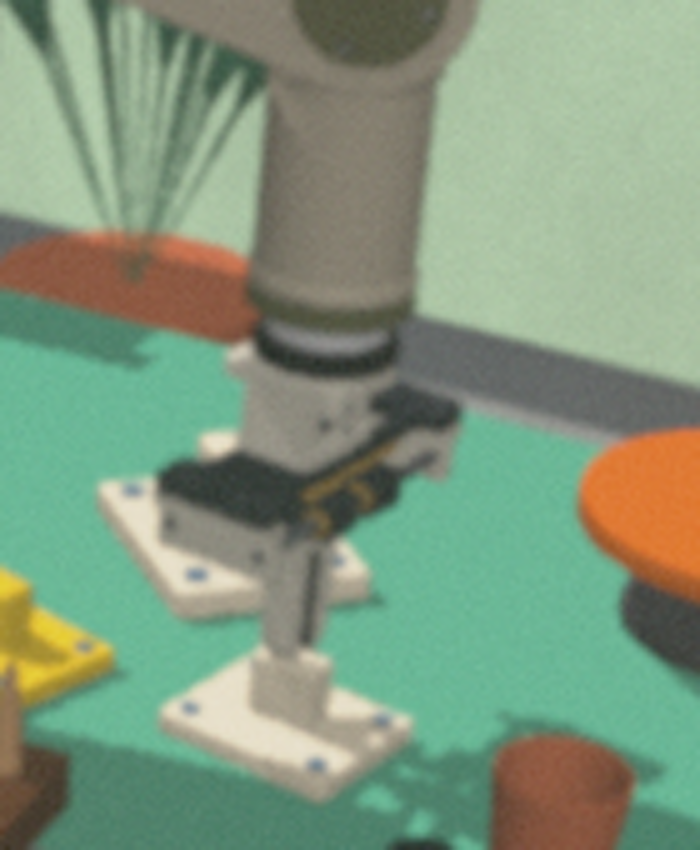

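```bash
python3 -m inch '[[[0,0,0,0,0,0],[0,0,0,0,0,0],[0,0,0,0,0,0],[0,0,0,0,0,0],[1.5,10,0,0,0,0],[0,10,0,0,0,0],[0,0,0,0,0,0]]]' 50 30; python3 -c "
from h import *
c=cam('scene','s23',(370,130,470,220),7); s,M=st(); print(s['tool_pos'],s['opening'],s['force'],robot.tip_extent)
cam('wrist','w23')"
```

```text
t: 28.8
tool_pos: [0.5444, 0.325, 0.0073]
orientation: [-1.569, 0.117, -0.113]
force: [0.4, -0.2, -0.1]
opening: 0.05
[0.5449586  0.32520675 0.00806567] 0.050077578372189895 [-0.1284368  -0.59135726 -0.78105778] 0.008
```

View pics/s23.png

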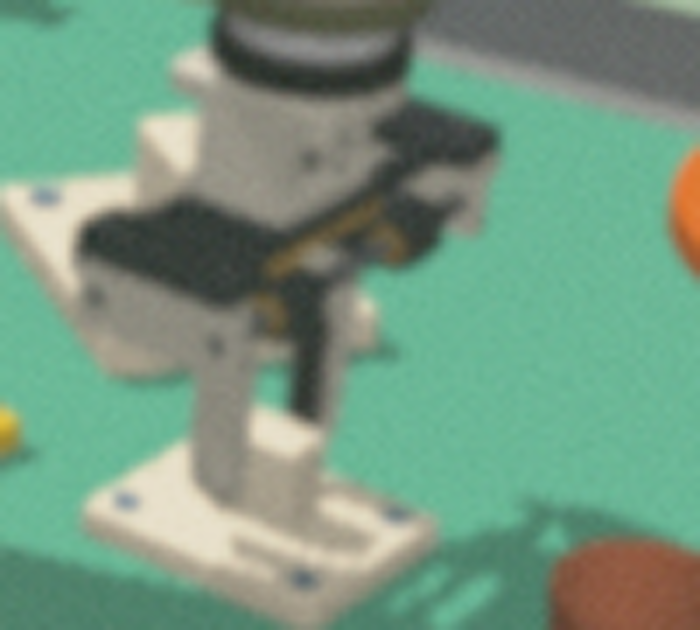

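View pics/w23.png

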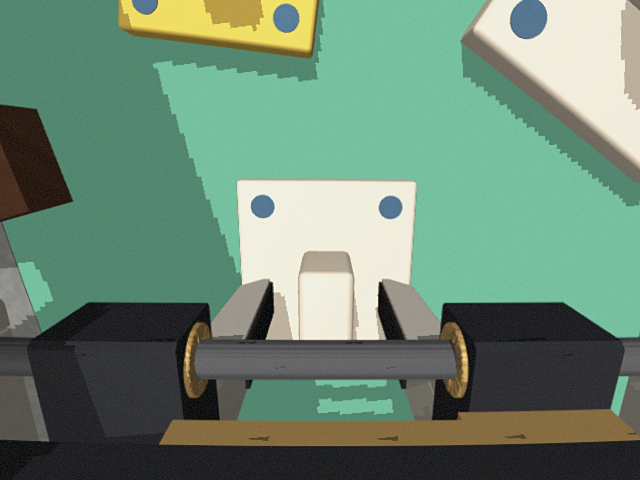

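```bash
python3 -c "
from h import *
c=cam('scene'); s,M=st()
o,d=ray(c,402.9-.4,202.1-.4)
for zz in (-.045,-.035,-.025):
    n=M[:,2]; t=((s['tool_pos']+n*zz-o)@n)/(d@n); p=o+t*d; print(zz,(M.T@(p-s['tool_pos'])*1000).round(1),p.round(4))
w=cam('wrist')
for u,v in ((273,281),(379,281)):
    o,d=ray(w,u,v)
    for zz in (.025,.0265):
        sg=-1 if u<326 else 1
        n=M[:,2]; t=((s['tool_pos']+n*zz*sg-o)@n)/(d@n); p=o+t*d; print(u,zz,(M.T@(p-s['tool_pos'])*1000).round(1))
"
```

```text
-0.045 [ 13.5 -33.2 -45. ] [0.5525 0.2792 0.0424]
-0.035 [  7.3 -26.4 -35. ] [0.5478 0.29   0.0356]
-0.025 [  1.1 -19.5 -25. ] [0.5432 0.3008 0.0287]
273 0.025 [ -7.7 -23.  -25. ]
273 0.0265 [ -4.  -13.  -26.5]
379 0.025 [ -9.6 -28.1  25. ]
379 0.0265 [ -5.9 -18.2  26.5]
```

```bash
python3 -m inch '[[[0,4,0,0,0,0],[0,4,0,0,0,0],[0,0,0,0,0,0],[0,0,0,0,0,0]]]' 50 30;python3 -m inch '[[[0,0,0,0,0,0],[0,0,0,0,0,0],[0,0,0,0,0,0],[0,0,0,0,0,0],[0,0,0,0,0,0]]]' 10 45; python3 -c "
from h import *
c=cam('scene','s24',(370,130,470,220),7); s,M=st(); print(s['tool_pos'],s['opening'],s['force'])"
```

```text
t: 29.5
tool_pos: [0.5457, 0.3256, 0.0012]
orientation: [-1.568, 0.115, -0.115]
force: [0.5, -0.1, 0.8]
opening: 0.0501
t: 30.12
tool_pos: [0.5458, 0.3256, 0.0013]
orientation: [-1.568, 0.115, -0.115]
force: [0.9, -0.3, 1.8]
opening: 0.0237
[0.54583899 0.32560642 0.001371  ] 0.023522397007640132 [ 0.44856163 -0.30311763  1.48325361]
```

View pics/s24.png

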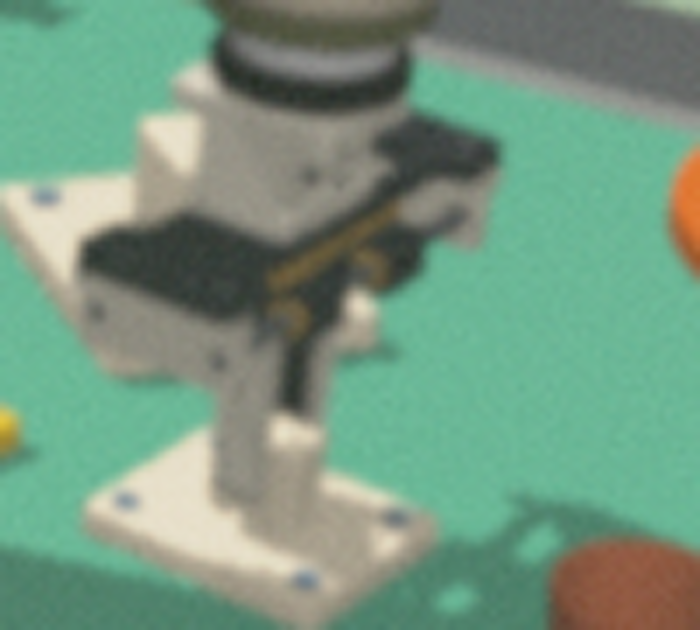

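```bash
python3 -m inch '[[[0,-10,0,0,0,0],[0,-40,0,0,0,0],[0,-50,0,0,0,0],[0,-35,0,0,0.115,0],[0,0,0,0,0,0],[0,0,0,0,0,0]]]'; python3 -c "
from h import *
c=cam('wrist','w25'); s,M=st(); print(s['opening'],s['force']); delta((.5581,-.1694,.1363)); 
z=np.array([np.cos(1.309),np.sin(1.309),0]);print(np.arctan2(z@M[:,0],z@M[:,2]))"
```

```text
t: 30.92
tool_pos: [0.5448, 0.3252, 0.1343]
orientation: [-1.563, 0.205, -0.202]
force: [0.2, 0.3, -3.7]
opening: 0.0236
0.023689269137744433 [-0.19604965  0.57231456 -3.35929643]
t 30.98 pos [0.5443 0.3249 0.1334] shift [ 140.3   -2.  -474.2]
tool y [-0.004 -0.002 -1.   ] z [ 0.257  0.966 -0.003] x [ 0.966 -0.257 -0.003]
0.002032882858658886
```

View pics/w25.png

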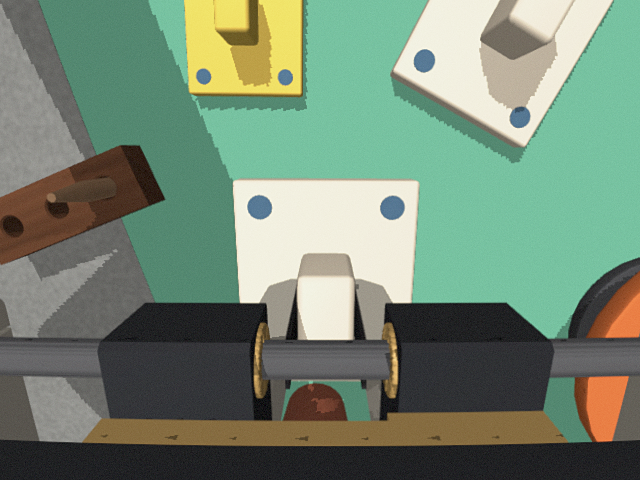

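```bash
python3 -m inch '[[[14,0,-47.5,0,0,0],[14,0,-47.5,0,0,0],[14,0,-47.5,0,0,0],[14,0,-47.5,0,0,0],[14,0,-47.5,0,0,0],[14,0,-47.5,0,0,0],[14,0,-47.5,0,0,0],[14,0,-47.5,0,0,0]]]';python3 -m inch '[[[14,0,-47.5,0,0,0],[14,0,-47,0,0,0],[0,0,0,0,0,0],[0,0,0,0,0,0],[0,0,0,0,0,0]]]'; python3 -c "
from h import *
c=cam('wrist','w26'); s,M=st(); print(s['opening'],s['force']); delta((.5581,-.1694,.0363)); 
cam('scene','s26',(220,200,420,350),4)
z=np.array([np.cos(1.309),np.sin(1.309),0]);print(np.arctan2(z@M[:,0],z@M[:,2]))"
```

```text
t: 31.98
tool_pos: [0.5538, -0.0716, 0.1335]
orientation: [-1.561, 0.207, -0.201]
force: [1.2, -0.4, -3.3]
opening: 0.0239
t: 32.6
tool_pos: [0.5577, -0.1676, 0.1352]
orientation: [-1.56, 0.206, -0.203]
force: [-0.5, -1.1, -3.7]
opening: 0.0237
0.023763070230544647 [ 0.04641359  0.53827516 -3.57906936]
t 32.65 pos [ 0.5579 -0.1676  0.1356] shift [ 0.8 99.3 -1.8]
tool y [-0.001  0.001 -1.   ] z [0.257 0.966 0.   ] x [ 0.966 -0.257 -0.001]
0.0018434964498566322
```

View pics/w26.png

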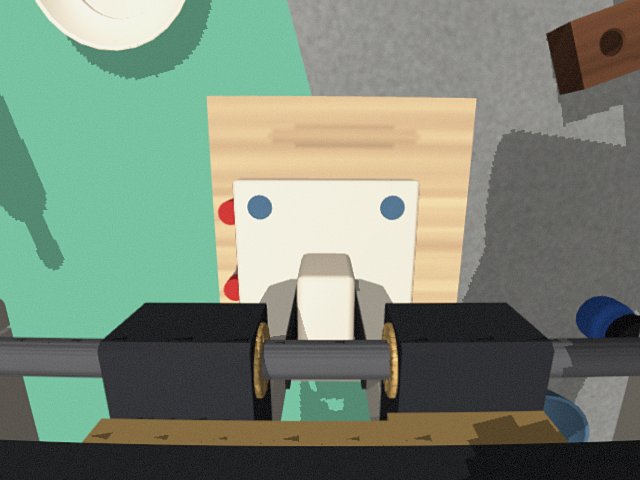

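View pics/s26.png

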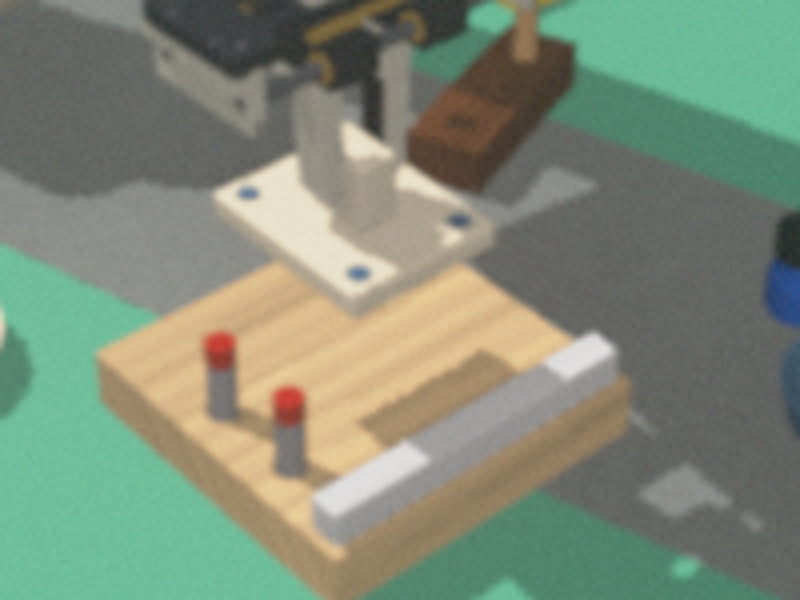

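```bash
python3 -m inch '[[[0,30,0,0,0,0],[0,35,0,0,0,0],[0,20,0,0,0,0],[0,8,0,0,0,0],[0,0,0,0,0,0],[0,0,0,0,0,0]]]'; python3 -c "
from h import *
c=cam('wrist','w27'); s,M=st(); print(s['opening'],s['force'],s['wrist_torque']); delta((.5652,-.1817,.0363)); 
cam('scene','s27',(220,200,420,350),4)"
```

```text
t: 33.45
tool_pos: [0.5594, -0.1693, 0.0449]
orientation: [-1.562, 0.204, -0.207]
force: [-0.1, 0.6, -2.4]
opening: 0.0237
0.02370264727635699 [-0.25605853 -0.19707861 -2.68044813] [ 0.0319363  -0.16688671  0.00099297]
t 33.5 pos [ 0.5593 -0.1694  0.0449] shift [  8.8   8.6 -10.3]
tool y [ 0.002 -0.001 -1.   ] z [ 0.259  0.966 -0.   ] x [ 0.966 -0.259  0.002]
```

View pics/w27.png

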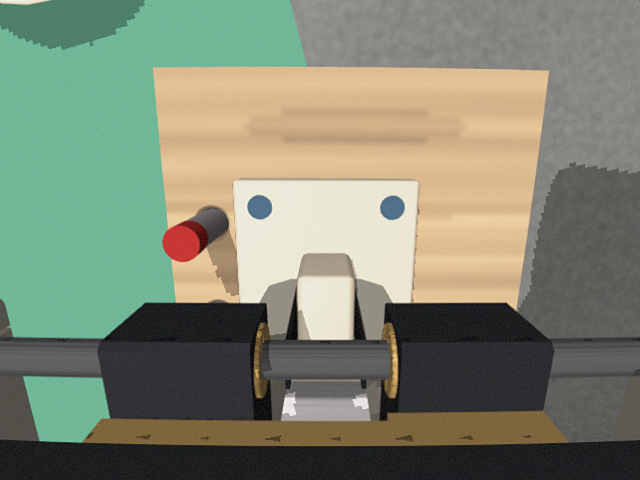

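View pics/s27.png

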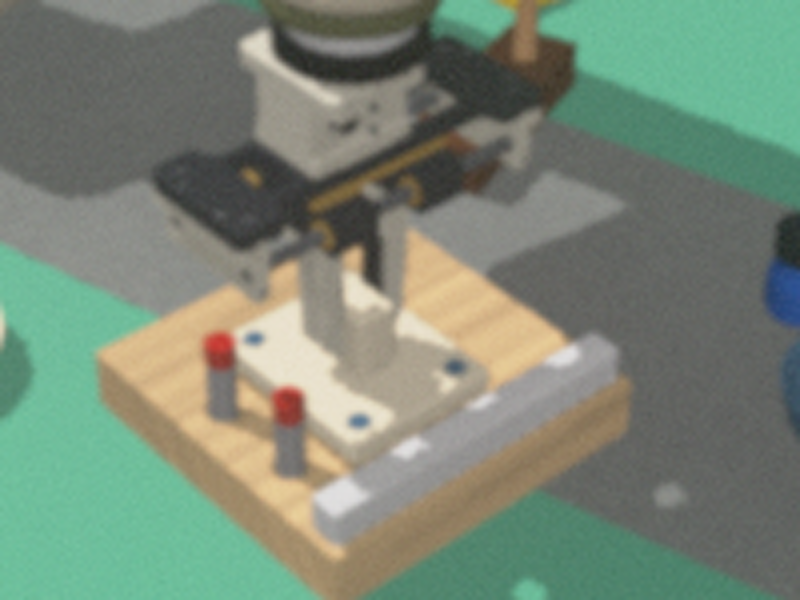

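```bash
python3 -m inch '[[[0,4,0,0,0,0],[0,3,0,0,0,0],[0,0,0,0,0,0],[0,0,0,0,0,0]]]'; python3 -c "
from h import *
s,M=st(); print(s['opening'],s['force'],s['wrist_torque'],s['tool_pos'])"
```

```text
t: 34.05
tool_pos: [0.5584, -0.169, 0.0363]
orientation: [-1.561, 0.205, -0.206]
force: [1.1, 0.1, -1.2]
opening: 0.0239
0.023897282533395816 [ 1.05172938  0.11517207 -1.23856037] [-0.01131713 -0.20684125  0.0083435 ] [ 0.55836614 -0.16902049  0.03633469]
```

```bash
python3 -m inch '[[[0,1,0,0,0,0],[0,0,0,0,0,0],[0,0,0,0,0,0]]]'; python3 -c "
from h import *
s,M=st(); print(s['opening'],s['force'],s['wrist_torque'],s['tool_pos']);delta((.5652,-.1817,.0363))"
```

```text
t: 34.42
tool_pos: [0.5584, -0.169, 0.0363]
orientation: [-1.561, 0.205, -0.206]
force: [-3.4, 0.9, 7.8]
opening: 0.0239
0.023850170352864786 [-3.38916725  0.8681231   7.79387383] [0.27702783 0.51584595 0.01500302] [ 0.55841491 -0.16902531  0.03633607]
t 34.42 pos [ 0.5584 -0.169   0.0363] shift [  9.8   0.  -10.5]
tool y [ 0. -0. -1.] z [ 0.259  0.966 -0.   ] x [ 0.966 -0.259  0.   ]
```

```bash
python3 -m inch '[[[0,-0.4,-3,0,0,0],[0,0,-3,0,0,0],[0,0,-2,0,0,0],[0,0,0,0,0,0]]]'; python3 -c "
from h import *
s,M=st(); print((M.T@s['force']).round(1),s['wrist_torque']);delta((.5652,-.1817,.0363))"
```

```text
t: 34.92
tool_pos: [0.5568, -0.1768, 0.0364]
orientation: [-1.561, 0.204, -0.207]
force: [0.5, 3.1, 5.2]
opening: 0.0239
[-0.3 -5.2  3.2] [ 0.65601405 -0.22883279 -0.00957412]
t 34.92 pos [ 0.5568 -0.1768  0.0364] shift [ 9.3  0.1 -2.6]
tool y [ 0.001 -0.    -1.   ] z [0.259 0.966 0.   ] x [ 0.966 -0.259  0.001]
```

```bash
python3 -m inch '[[[0,0,-1,0,0,0],[0,0,-1,0,0,0],[0,0,0,0,0,0]]]'; python3 -c "
from h import *
s,M=st(); print((M.T@s['force']).round(1),s['wrist_torque']);delta((.5652,-.1817,.0363));cam('wrist','w28')"
```

```text
t: 35.3
tool_pos: [0.5564, -0.1786, 0.0364]
orientation: [-1.561, 0.204, -0.207]
force: [1.5, 4.5, 5.7]
opening: 0.0236
[ 0.3 -5.7  4.7] [ 0.78515257 -0.26515173 -0.04579939]
t 35.3 pos [ 0.5564 -0.1786  0.0364] shift [ 9.3  0.1 -0.8]
tool y [ 0.002  0.    -1.   ] z [0.259 0.966 0.001] x [ 0.966 -0.259  0.001]
```

View pics/w28.png

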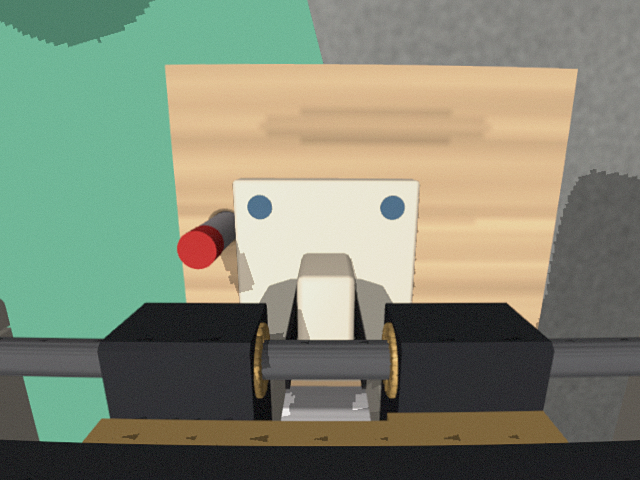

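```bash
python3 -m inch '[[[3,0,0,0,0,0],[3,0,0,0,0,0],[2,0,0,0,0,0],[0,0,0,0,0,0]]]'; python3 -c "
from h import *
s,M=st(); print((M.T@s['force']).round(1),(M.T@s['wrist_torque']).round(2));delta((.5652,-.1817,.0363))"
```

```text
t: 35.85
tool_pos: [0.562, -0.1807, 0.0363]
orientation: [-1.561, 0.208, -0.203]
force: [-11.3, 5.1, 14.0]
opening: 0.0238
[-12.2 -13.9   2. ] [0.51 0.12 1.6 ]
t 35.85 pos [ 0.562  -0.1807  0.0363] shift [ 3.4  0.  -0.2]
tool y [-0.003  0.001 -1.   ] z [ 0.259  0.966 -0.   ] x [ 0.966 -0.259 -0.003]
```

```bash
python3 -m inch '[[[1,0,0,0,0,0],[1,0,0,0,0,0],[0,0,0,0,0,0]]]'; python3 -c "
from h import *
s,M=st(); print((M.T@s['force']).round(1),(M.T@s['wrist_torque']).round(2));delta((.5652,-.1817,.0363))"
```

```text
t: 36.22
tool_pos: [0.5638, -0.1811, 0.0363]
orientation: [-1.561, 0.208, -0.203]
force: [-11.3, 5.1, 14.9]
opening: 0.0235
[-12.2 -14.9   2. ] [0.47 0.13 1.78]
t 36.23 pos [ 0.5638 -0.1811  0.0363] shift [ 1.6  0.  -0.2]
tool y [-0.003  0.001 -1.   ] z [ 0.259  0.966 -0.   ] x [ 0.966 -0.259 -0.003]
```

```bash
python3 -m inch '[[[0,-0.7,0,0,0,0],[1,0,0,0,0,0],[1,0,0,0,0,0],[0,0,0,0,0,0]]]'; python3 -c "
from h import *
s,M=st(); print((M.T@s['force']).round(1),(M.T@s['wrist_torque']).round(2));delta((.5652,-.1817,.0363))"
```

```text
t: 36.72
tool_pos: [0.5658, -0.1816, 0.0364]
orientation: [-1.561, 0.208, -0.203]
force: [-6.8, 3.8, 7.7]
opening: 0.024
[-7.6 -7.7  1.9] [0.4  0.14 1.08]
t 36.73 pos [ 0.5658 -0.1816  0.0364] shift [-0.6  0.1 -0.2]
tool y [-0.003  0.001 -1.   ] z [ 0.259  0.966 -0.   ] x [ 0.966 -0.259 -0.003]
```

```bash
python3 -m inch '[[[1,0,0,0,0,0],[0,0,0,0,0,0],[0,0,0,0,0,0]]]'; python3 -c "
from h import *
s,M=st(); print((M.T@s['force']).round(1),(M.T@s['wrist_torque']).round(2));delta((.5652,-.1817,.0363));cam('wrist','w29');cam('scene','s29',(220,200,420,350),4)"
```

```text
t: 37.1
tool_pos: [0.5668, -0.1819, 0.0364]
orientation: [-1.561, 0.208, -0.204]
force: [-7.2, 4.9, 9.4]
opening: 0.0235
[-8.3 -9.3  2.8] [0.46 0.14 1.08]
t 37.1 pos [ 0.5668 -0.1819  0.0364] shift [-1.6  0.1 -0.2]
tool y [-0.003  0.001 -1.   ] z [ 0.259  0.966 -0.   ] x [ 0.966 -0.259 -0.003]
```

View pics/s29.png

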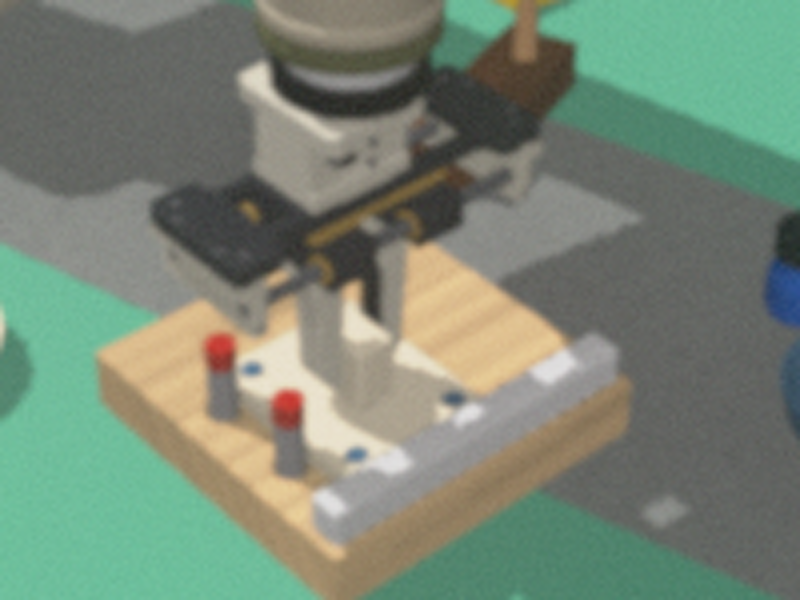

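View pics/w29.png

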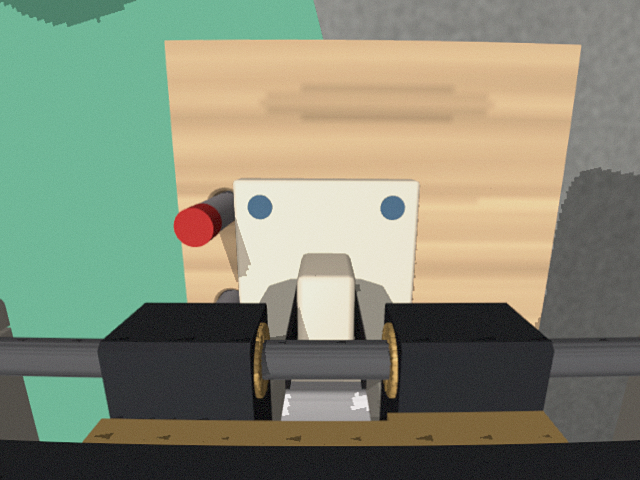

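```bash
python3 -m inch '[[[0,-0.3,0,0,0,0],[1,0,0,0,0,0],[0,0,0,0,0,0],[0,0,0,0,0,0]]]'; python3 -c "
from h import *
s,M=st(); print((M.T@s['force']).round(1),(M.T@s['wrist_torque']).round(2));delta((.5652,-.1817,.0363))"
```

```text
t: 37.7
tool_pos: [0.5669, -0.182, 0.0364]
orientation: [-1.561, 0.209, -0.202]
force: [-10.9, 5.2, 9.6]
opening: 0.0237
[-12.   -9.5   2.2] [0.37 0.13 1.64]
t 37.7 pos [ 0.5669 -0.182   0.0364] shift [-1.7  0.1 -0.2]
tool y [-0.004  0.001 -1.   ] z [ 0.259  0.966 -0.   ] x [ 0.966 -0.259 -0.005]
```

```bash
python3 -m inch '[[[1,0,0,0,0,0],[0,0,0,0,0,0],[0,0,0,0,0,0]]]'; python3 -c "
from h import *
s,M=st(); print((M.T@s['force']).round(1),(M.T@s['wrist_torque']).round(2));delta((.5652,-.1817,.0363))"
```

```text
t: 38.08
tool_pos: [0.5669, -0.182, 0.0364]
orientation: [-1.56, 0.211, -0.2]
force: [-15.5, 6.5, 15.6]
opening: 0.0237
[-16.7 -15.4   2.3] [0.45 0.06 2.49]
t 38.08 pos [ 0.5669 -0.182   0.0364] shift [-1.7  0.1 -0.2]
tool y [-0.006  0.002 -1.   ] z [ 0.259  0.966 -0.   ] x [ 0.966 -0.259 -0.007]
```

```bash
python3 -m inch '[[[0,0,0,0,0,-0.007],[0,0,-0.5,0,0,0],[0,0,-0.5,0,0,0],[0,0,0,0,0,0]]]'; python3 -c "
from h import *
s,M=st(); print((M.T@s['force']).round(1),(M.T@s['wrist_torque']).round(2));delta((.5652,-.1817,.0363))"
```

```text
t: 38.58
tool_pos: [0.5671, -0.182, 0.0363]
orientation: [-1.56, 0.205, -0.206]
force: [-12.9, 10.0, 13.4]
opening: 0.0233
[-15.1 -13.4   6.4] [0.92 0.04 2.47]
t 38.58 pos [ 0.5671 -0.182   0.0363] shift [-1.9  0.  -0.2]
tool y [ 0.001  0.001 -1.   ] z [0.259 0.966 0.001] x [ 0.966 -0.259  0.001]
```

```bash
python3 -m inch '[[[0,0,-0.7,0,0,0],[0,0,-0.7,0,0,0],[0,0,0,0,0,0]]]'; python3 -c "
from h import *
s,M=st(); print((M.T@s['force']).round(1),(M.T@s['wrist_torque']).round(2));delta((.5652,-.1817,.0363));c=cam('wrist','w30');savecrop(c['image'],'w30c',(170,160,290,310),4);cam('top','t30',(320,170,410,260),8);cam('scene','s30',(260,260,380,350),6)"
```

```text
t: 38.95
tool_pos: [0.5671, -0.1821, 0.0364]
orientation: [-1.558, 0.204, -0.206]
force: [-11.3, 15.2, 14.9]
opening: 0.0236
[-14.9 -14.9  11.8] [1.79 0.13 2.48]
t 38.95 pos [ 0.5671 -0.1821  0.0364] shift [-1.9  0.1 -0.1]
tool y [ 0.001  0.003 -1.   ] z [0.258 0.966 0.003] x [ 0.966 -0.258  0.001]
```

View pics/w30c.png

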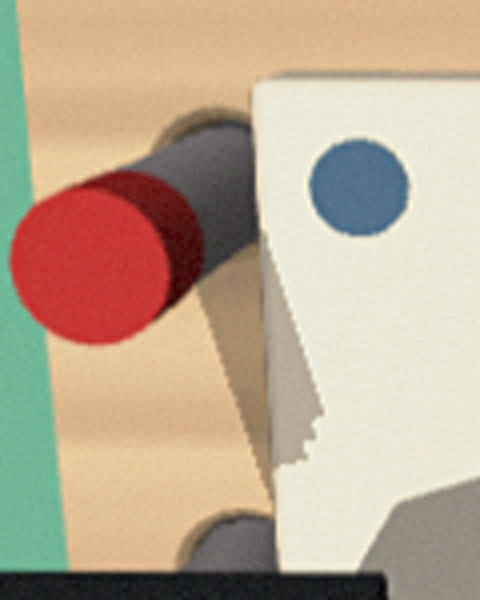

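View pics/s30.png

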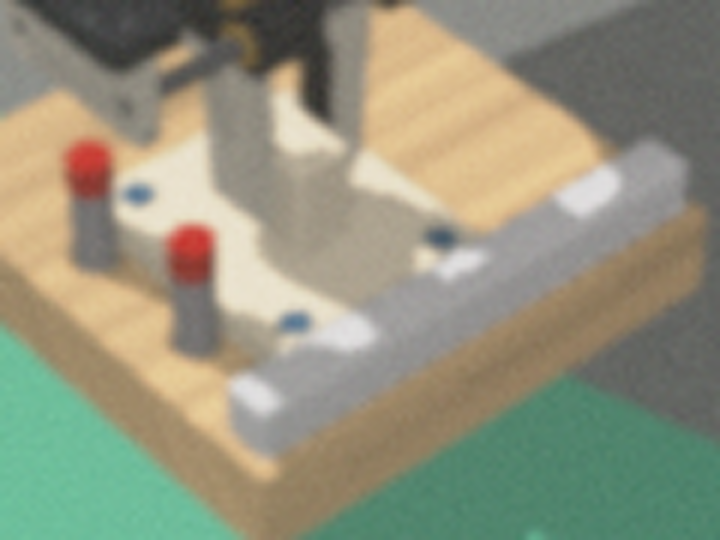

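```bash
python3 -m inch '[[[0,-0.6,0,-0.004,0,0],[0,0,-0.7,0,0,0],[0,0,-0.6,0,0,0],[0,0,0,0,0,0]]]'; python3 -c "
from h import *
s,M=st(); print((M.T@s['force']).round(1),(M.T@s['wrist_torque']).round(2));delta((.5652,-.1817,.0363));c=cam('wrist','w31');savecrop(c['image'],'w31c',(170,160,290,310),4)"
```

```text
t: 39.6
tool_pos: [0.567, -0.1823, 0.0364]
orientation: [-1.56, 0.204, -0.205]
force: [-8.0, 17.7, 10.3]
opening: 0.0242
[-12.3 -10.3  15. ] [2.73 0.01 2.09]
t 39.6 pos [ 0.567  -0.1823  0.0364] shift [-1.9  0.1  0.1]
tool y [ 0.001  0.    -1.   ] z [0.258 0.966 0.001] x [ 0.966 -0.258  0.001]
```

View pics/w31c.png

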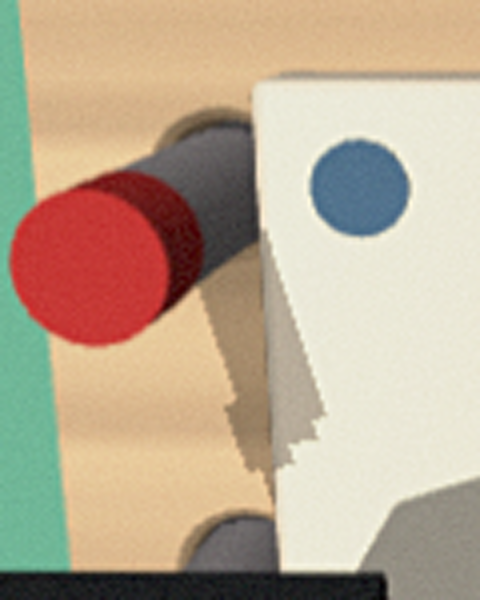

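```bash
python3 -c "
from h import *
im=cv2.imread('pics/w31.png') if 0 else None
c=cam('wrist','w32');im=c['image'];savecrop(im,'w32a',(150,20,350,220),4);savecrop(im,'w32b',(390,20,590,220),4)"
```

```text
(no output)
```

View pics/w32a.png

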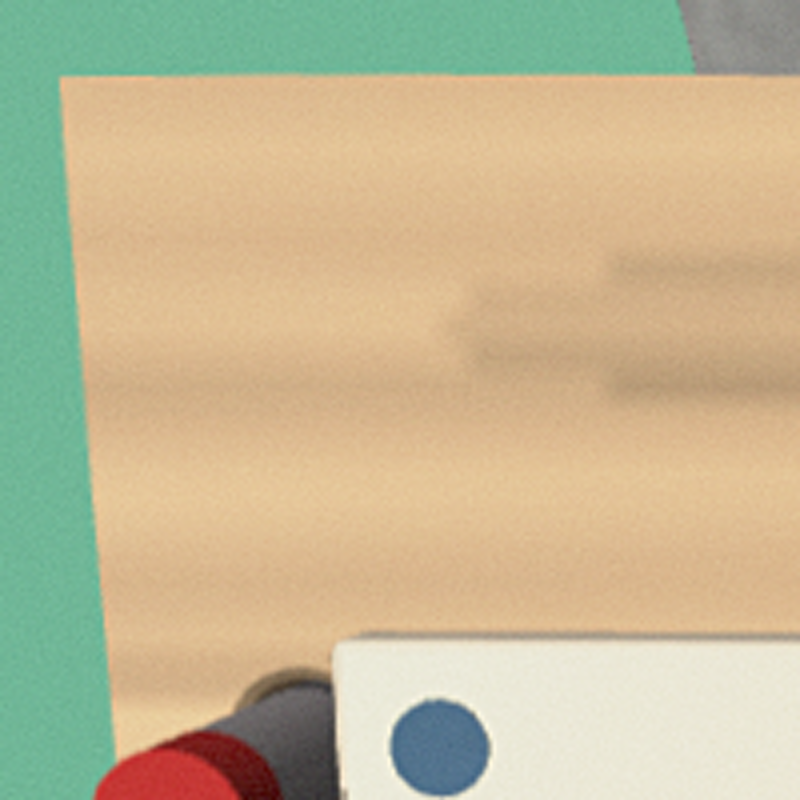

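View pics/w32b.png

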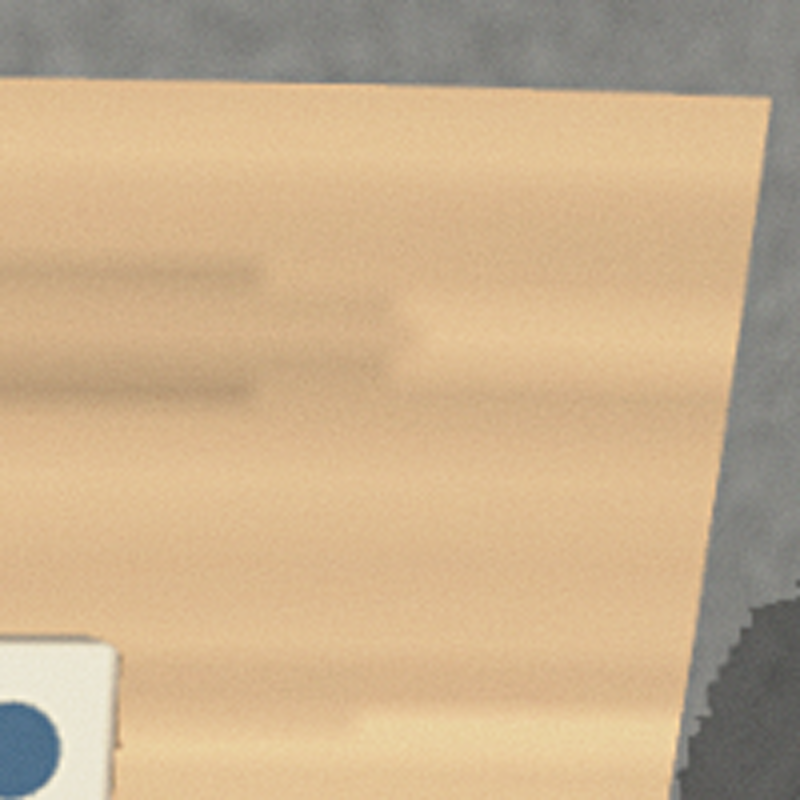

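```bash
python3 -c "
from h import *
c=cam('wrist'); s,M=st()
g=lambda x0,x,y,z:(M.T@(plane(c,x0+x/4-.375,20+y/4-.375,z)-s['tool_pos'])*1000)[[0,2]]
A=g(150,60,77,.035);B=g(390,771,98,.035);L=g(150,118,750,.035);R2=g(390,672,780,.035)
S1=g(150,345,641,.049);S2=g(390,106,645,.049);D1=g(150,440,748,.049);D2=g(390,12,748,.049)
ang=lambda p,q:np.arctan2(*(q-p))
print('board rear',ang(A,B),np.linalg.norm(B-A),'slab rear',ang(S1,S2),np.linalg.norm(S2-S1),'dots',ang(D1,D2))
print('board left',np.arctan2((A-L)[1],-(A-L)[0]),'right',np.arctan2((B-R2)[1],-(B-R2)[0]))
# plaque left side vs board left edge
print(A,B,S1,S2,'slab left rear to board left edge:',S1[1]-A[1], 'rear dist',S1[0]-A[0])
print('fingers yaw',np.arctan2(M[1,2],M[0,2]))
"
```

```text
board rear 0.006400173824283825 200.1519998843149 slab rear 0.005419489833735587 85.69932958449907 dots -0.00013913225055752808
board left 0.002436972065141097 right 0.005346765333930415
[-120.43652723  -76.37775145] [-119.15552839  123.77014911] [-54.82478999 -42.48927564] [-54.36034562  43.20879541] slab left rear to board left edge: 33.88847580477605 rear dist 65.61173724266717
fingers yaw 1.3098578202208375
```

```bash
python3 -m inch '[[[0,0,0,0,0.005,0],[0,0,0,0,0,0]]]' ; python3 -c "
from h import *
s,M=st(); print((M.T@s['force']).round(1),(M.T@s['wrist_torque']).round(3),np.arctan2(M[1,2],M[0,2]),s['tool_pos'])"; python3 -m inch '[[[0,0,0,0,0.005,0],[0,0,0,0,0,0]]]' ; python3 -c "
from h import *
s,M=st(); print((M.T@s['force']).round(1),(M.T@s['wrist_torque']).round(3),np.arctan2(M[1,2],M[0,2]),s['tool_pos'])"
```

```text
t: 40.0
tool_pos: [0.567, -0.1822, 0.0364]
orientation: [-1.56, 0.208, -0.209]
force: [-8.4, 17.3, 9.9]
opening: 0.0234
[-12.6 -10.   14.5] [ 2.695 -0.151  2.055] 1.3051431245436085 [ 0.56702967 -0.18222613  0.03637144]
t: 40.25
tool_pos: [0.567, -0.1822, 0.0364]
orientation: [-1.56, 0.212, -0.213]
force: [-6.7, 18.0, 9.8]
opening: 0.0235
[-11.3  -9.8  15.5] [ 2.694 -0.369  2.05 ] 1.300437487711076 [ 0.56702886 -0.1822398   0.03636258]
```

```bash
python3 -m inch '[[[0,0,0,0,-0.01,0],[0,0,0,0,0,0]]]' ; python3 -c "
from h import *
s,M=st(); print((M.T@s['force']).round(1),(M.T@s['wrist_torque']).round(3),np.arctan2(M[1,2],M[0,2]),s['tool_pos'])"; python3 -m inch '[[[0,0,0,0,-0.005,0],[0,0,0,0,0,0]]]' ; python3 -c "
from h import *
s,M=st(); print((M.T@s['force']).round(1),(M.T@s['wrist_torque']).round(3),np.arctan2(M[1,2],M[0,2]),s['tool_pos'])"
```

```text
t: 40.5
tool_pos: [0.567, -0.1823, 0.0364]
orientation: [-1.561, 0.204, -0.205]
force: [-7.4, 18.3, 10.8]
opening: 0.0237
[-11.8 -10.8  15.8] [2.692 0.055 2.032] 1.3099298861566406 [ 0.56703087 -0.18230986  0.03640217]
t: 40.75
tool_pos: [0.567, -0.1823, 0.0364]
orientation: [-1.561, 0.201, -0.202]
force: [-8.2, 17.6, 10.8]
opening: 0.0238
[-12.4 -10.8  15. ] [2.591 0.268 2.119] 1.3146238841928857 [ 0.56697052 -0.18234694  0.03637582]
```

```bash
python3 -m inch '[[[0,-0.5,0,0,0,0],[0,0,-0.4,0,-0.005,0],[0.3,0,0,0,0.015,0],[0,0,0,0,0.005,0],[0,0,-0.3,0,-0.01,0],[0,0,0,0,0,0],[0,0,0,0,0,0]]]' ; python3 -c "
from h import *
s,M=st(); print((M.T@s['force']).round(1),(M.T@s['wrist_torque']).round(3),np.arctan2(M[1,2],M[0,2]),s['tool_pos'],M[:,1])
c=cam('wrist','w33');savecrop(c['image'],'w33c',(170,160,290,310),4);im=c['image'];cam('scene','s33',(260,260,380,350),6);cam('top','t33',(310,160,410,260),6)"
```

```text
t: 41.62
tool_pos: [0.567, -0.1824, 0.0365]
orientation: [-1.56, 0.205, -0.205]
force: [-7.8, 19.2, 8.0]
opening: 0.0236
[-12.5  -8.   16.6] [3.056 0.092 2.013] 1.3099706882962272 [ 0.56697352 -0.1824427   0.03648112] [ 3.69251336e-04  1.26391764e-03 -9.99999133e-01]
```

View pics/w33c.png

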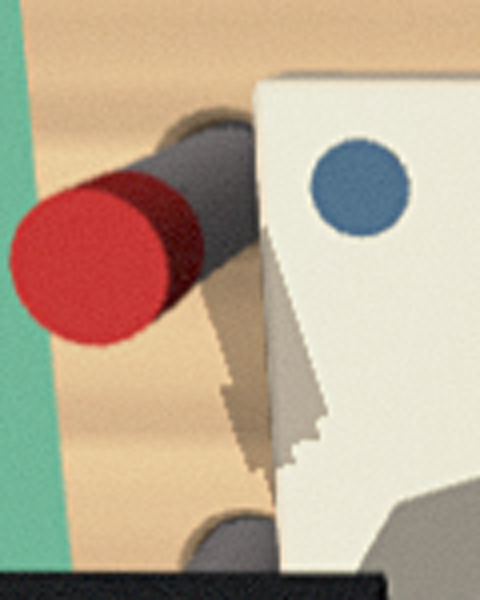

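View pics/s33.png

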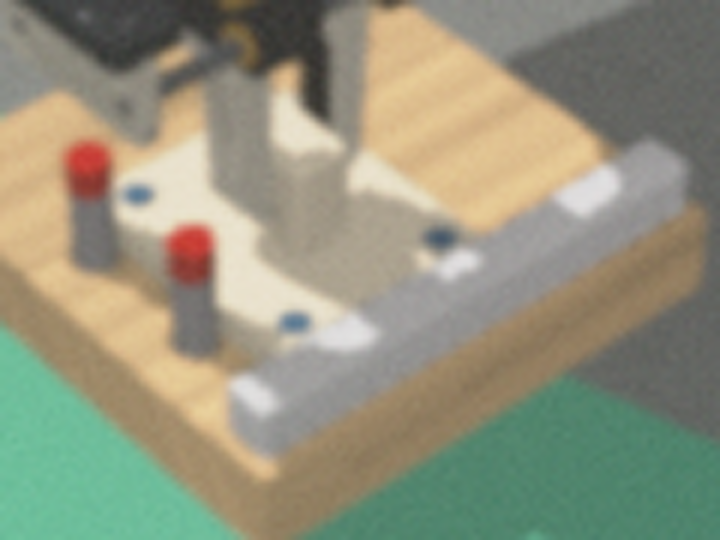

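Run:
```python
from h import *
def reds(im,sc,x0,y0):
    im=im.astype(int); m=((im[...,2]>120)&(im[...,1]<70)&(im[...,0]<80)).astype(np.uint8)
    n,l,s,c=cv2.connectedComponentsWithStats(m)
    return [( (c[i]+.5)/sc-.5+[x0,y0]).round(2).tolist()+[int(s[i,4]/sc/sc)] for i in range(1,n) if s[i,4]>20*sc*sc]
for f,sc,x0,y0 in (("s26",4,220,200),("s27",4,220,200),("s29",4,220,200),("s30",6,260,260),("s33",6,260,260)):
    print(f,reds(cv2.imread(f"pics/{f}.png"),sc,x0,y0))
c=cam("scene"); s,M=st()
p=np.array([.566,-.2375,.08]); print(proj(c,p),proj(c,p-M[:,2]*.001),proj(c,p+M[:,0]*.001))
```

```text
s26 [[274.62, 287.65, 30], [291.89, 301.48, 30]]
s27 [[274.62, 287.64, 31], [291.76, 301.44, 34]]
s29 [[274.67, 288.08, 32], [291.59, 302.14, 32]]
s30 [[274.51, 288.23, 31], [291.52, 302.21, 34]]
s33 [[274.36, 288.27, 31], [291.44, 302.36, 33]]
[290.67625851 299.31477268] [290.27279381 299.53684559] [290.99972987 299.57439046]
```

```bash
python3 -m inch '[[[0,0,0,0,0,0],[0,0,0,0,0,0],[0,0,0,0,0,0],[0,0,0,0,0,0],[0,0,0,0,0,0],[0,0,0,0,0,0]]]' ; python3 -c "
from h import *
s,M=st(); print((M.T@s['force']).round(1),s['tool_pos'],s['opening']);cam('top','t34')"
```

```text
t: 42.58
tool_pos: [0.5669, -0.1825, 0.0365]
orientation: [-1.56, 0.205, -0.205]
force: [-7.2, 18.7, 8.1]
opening: 0.0235
[-11.7  -8.   16.2] [ 0.56694481 -0.18245925  0.03646304] 0.02345746174282668
```

View pics/t34.png

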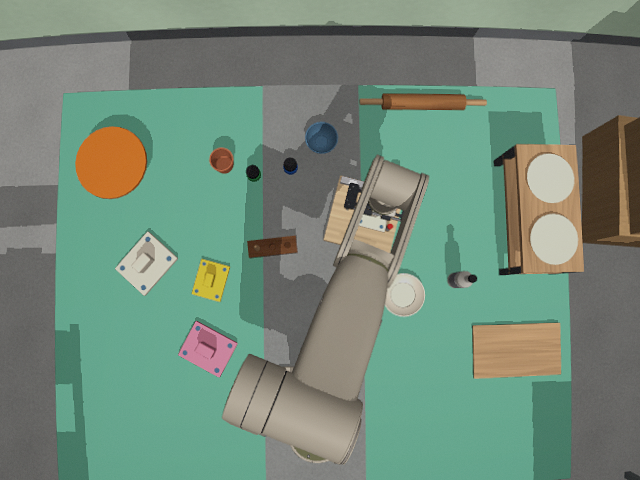

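Steady, and the bystanders haven't moved. Handing in.

```bash
python3 -c "
from plant import robot
print(robot.close_job())"
```

```text
the job is handed in; nothing more can be done
None
```

I dropped both pins into the jig bores first. Then I fetched the smaller cream plaque, laid it face up on the board and slid it against the fence and pins. I handed in at about 42.6 s, still gripping and pressing it.

**Last checks:**
- **Pins:** each met about 5 N of resistance at the expected depth, and both looked upright and equally high afterwards. I took no depth reading after pressing.
- **Pressing:** about 12 N towards the fence, 16 N towards the pins and 8 N down. This changed little over the last 0.75 s of holding.
- **Fit on both pins:** both red tops shifted outwards once the plaque was pressed, which points to it bearing on both. Its sides lined up with the board to within about 0.003 rad. The contact lines are hidden from the cameras, so I did not see them directly.
- **Bystanders:** in the final top view the jars, dish, bowl, glue bottle, pot and stand, with the stick in it, appeared unmoved.

**What failed or disagreed:**
- **Missed first grasp:** the first try at the plaque, and a second close at the same height, shut above its peg. The pictures put the fingertips about 24 mm behind the TCP, not 8 mm ahead as stated. I went lower and gripped it properly; the plaque was not disturbed.
- **Pins held near the top:** for the same reason they were probably gripped by only their last few millimetres.
- **Cameras:** the top and wrist cameras disagreed by 1–3 mm, so I relied on the wrist pictures and the forces.

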